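# Reload the label stand from the supply drawer

### The arm

A 6-joint arm with a two-finger parallel gripper is mounted at the origin on the work surface. World frame = base frame: x ahead of the robot, y to its left, z up, the work surface at z = 0. Lengths are in m, angles in rad, forces in N, time in s.
With the tool pointing down it reaches from about 0.425 to 0.95 m from the base axis. Payload 3.5 kg.
Tool frame: the origin (TCP) lies at the very end of the fingers, on their centre line; the grasp point (between the pads) lies 19 mm behind it; z points along the fingers, y is the line along which they close (so a half turn about z gives the same grasp; the last joint's range is limited). The gripper opens to 85 mm and grips with 20 to 120 N. Pads are 22 mm wide; open, the fingers measure 114 mm over their backs; the gripper's body (76 mm by 85 mm) begins 54 mm behind the grasp point. The pads swing forward as they close: fully open they stand 13 mm farther back than shut.
Start: joints at [1.057, 0.286, 1.577, -0, 1.279, -0.15], TCP at [0.24, 0.631, 0.231] pointing down, gripper open.
Joint ranges: [-2.77, 2.77], [-0.9, 2.22], [0.21, 2.48], [-1.53, 4.67], [0.24, 2.81], [-2.84, 2.84]. Speed limits (rad/s): [2.79, 2.79, 3.14, 3.14, 3.14, 3.14].

### API

Orientations are given as a rotation vector (axis times angle).
In Python, from workcell import r gives the robot as it stands. The module is installed in compiled form; this text tells all that it offers.
- The arm moves only by the tool arm_command, never from a script. Its argument "rows" is a list of rows, each an object with "delta_pos": the shift along the tool's x, y, z in units of 0.15 m (1.0 is 0.15 m), a list of three; "rotation": the turn, a rotation vector about the tool's x, y, z in units of 360 degrees (1.0 is 360 degrees), a list of three; "claw": the opening, from -1 (shut) to 1 (fully open). A call has 1 to 20 rows; each row is the pose to reach, as a shift and turn from the pose commanded when the call began, along the tool's axes at that moment, turning the shorter way round; what a row does not reach only later rows make up. A row lasts 1/8 s, in which the tool goes at most 62.5 mm and 10.7 degrees, less where a joint would pass 70% of its speed; a pose out of reach is approached as far as the arm can. A call with a number of a shift or a turn outside -1 to 1 is refused whole. A call with a gripper value outside its range is refused whole. The fingers move at their own pace and stop on an object; "newtons" is the grip in N (left out, the last holds). Time passes only in rows, so rows that repeat a pose let the fingers close. It gives the time, the measured TCP pose, the force, the opening and the grip force at its end, in the units of the state.
- r.observe(): the state, without advancing time (a new reading comes with each control period).
- r.camera(name): name is "side" or "top"; returns a dict with "color" (480x640x3 uint8, red, green, blue), "fov_y" (degrees; the focal length in pixels is half the picture's height over the tangent of half this angle, whatever the lens; pixels are square), "cx", "cy" (the principal point, pixels), "R" (3x3) and "t" (3): a world point X has camera coordinates R X + t. Camera axes: x right, y down, z forward; pixel columns grow to the right and rows downward; lengths in m; the calibration is good to about 2 mm. A picture is of the moment at which its call begins. There is no depth.
- r.finish_job(): hands the job in; it is judged then, once.
Trained networks look in a picture, given as the dict that the camera call returned (one of the last four; its "shot" number tells which), for a name from the list of things; names that differ only in an ending like _2 or _b are one class to them, and where a whole thing is asked for, a point or a joint stands for the part that bears it (a point fixed in the world has none). Each returns a list of dicts, best first, with "score" (0 to 1); they miss things now and then, are a little off and sometimes report something else, mostly with a low value. They report only what shows in the picture. A call takes as long as a camera call.
- r.spot_in(query, picture): "bbox" ([centre column, centre row, width, height] in pixels, round what is visible of it).
- r.masks_of(query, picture): "pixels" (480x640 bool, what is visible of it) and "bbox" ([centre column, centre row, width, height] in pixels, round what is visible of it).
The state is a dict: "clock": time; "joints": joint angles; "qd": joint speeds; "joint_torque": joint torques, N m; "ee_pos": TCP position; "ee_rot": TCP orientation; "wrist_force": force on the tool from outside, world axes, zero at the start; "torque": the same for the moment, N m; "finger_gap": finger opening in m; "grasp_force": force on a finger pad.
Only numpy, scipy, OpenCV 4.12 (cv2) and the standard library are available. Lean on these libraries where they do the work, as an engineer would, in place of code of your own. Each camera call takes 0.05 s, during which the arm holds its last target. There are 200 camera calls.

### The job

Reload the label stand on the packing bench: throw the spent cardboard cores from the spindles into the orange scrap bin, pull the drawer open by its handle and put every wide-core label roll from it onto a spindle of its own, pushed right down onto the plate. Leave the look-alike rolls with the narrow core in the drawer, then push the drawer fully shut. Do not push the other things on the bench or on the drawer unit about.

Things in the scene. Friction and masses are not known exactly. Their poses are not given: they have to be found in the camera images.
- drawer (a joint): slide of the single drawer of the grey drawer unit (300 x 340 x 94 mm, fixed on the bench), m: 0 shut, grows as it is pulled out towards the robot, stop at 0.175; it has slight friction (under 3 N) and stays where it is left. Pulled out about 0.16 or more, all rolls stand clear in front of the unit's roof.
- drawer_handle (a point): middle of the drawer's steel bar handle (moves with it): bar 11 mm thick, 130 mm long along this frame's y, 35 mm before the drawer front (29 mm free gap behind the bar), 28 mm below the unit's top. Frame x points into the unit: the drawer opens along -x. The drawer front is 15 mm thick, 20 mm farther forward than the roof's edge when shut, its upper edge 14 mm above the bar's axis.
- drawer_bay (a point): middle of the floor of the drawer's roll bay (moves with it; axes as drawer_handle): sunk 12 mm deep, 90 mm in x, 296 mm in y, behind the drawer front and a 25 mm wide low step; up to five rolls stand in it upright, side by side in a row along y. It lies 120 mm in +x of the handle's bar and 44 mm lower.
- stand: black label stand fixed on the bench: plate 250 x 90 x 12 mm with three upright aluminium spindles in a row along its x, 75 mm apart; origin at the centre of its underside. Stand and bin may change sides.
- bin: open orange scrap bin fixed on the bench, 150 x 150 x 80 mm, walls 4 mm; origin at the centre of its underside.
- spindle1 (a point): foot of spindle 1 on the stand's plate, 12 mm above the bench: spindle 18 mm thick, 62 mm tall, its top 10 mm tapered; axes as the stand.
- spindle2 (a point): foot of spindle 2 on the stand's plate, 12 mm above the bench: spindle 18 mm thick, 62 mm tall, its top 10 mm tapered; axes as the stand.
- spindle3 (a point): foot of spindle 3 on the stand's plate, 12 mm above the bench: spindle 18 mm thick, 62 mm tall, its top 10 mm tapered; axes as the stand.
- roll_a: wide-core label roll (two or three of them present): white, 48 mm diameter, 50 mm tall, brown cardboard core with a wide 26 mm hole through it, 50 to 100 g; origin at the centre of its underside, z along its axis. At first upright in the drawer.
- roll_b: wide-core label roll (two or three of them present): white, 48 mm diameter, 50 mm tall, brown cardboard core with a wide 26 mm hole through it, 50 to 100 g; origin at the centre of its underside, z along its axis. At first upright in the drawer.
- roll_c: wide-core label roll (two or three of them present): white, 48 mm diameter, 50 mm tall, brown cardboard core with a wide 26 mm hole through it, 50 to 100 g; origin at the centre of its underside, z along its axis. At first upright in the drawer.
- narrow_a: narrow-core label roll, look-alike: same white 48 x 50 mm roll, but the hole in its brown core is only 12 mm; too small for a spindle. Origin at the centre of its underside. In the drawer.
- narrow_b: narrow-core label roll, look-alike: same white 48 x 50 mm roll, but the hole in its brown core is only 12 mm; too small for a spindle. Origin at the centre of its underside. In the drawer.
- core_a: spent core (two or three of them present): empty brown cardboard tube, 33 mm outside, 25 mm hole, 50 mm long, 20 g; origin at the centre of its lower end, z along its axis. At first on a spindle, resting on the plate.
- core_b: spent core (two or three of them present): empty brown cardboard tube, 33 mm outside, 25 mm hole, 50 mm long, 20 g; origin at the centre of its lower end, z along its axis. At first on a spindle, resting on the plate.
- core_c: spent core (two or three of them present): empty brown cardboard tube, 33 mm outside, 25 mm hole, 50 mm long, 20 g; origin at the centre of its lower end, z along its axis. At first on a spindle, resting on the plate.
- jar: bystander: amber jar, black cap, 68 mm diameter, 100 mm tall; origin at the centre of its underside.
- mug: bystander: blue mug, 80 mm diameter, 90 mm tall; origin at the centre of its underside.
- tape: bystander: roll of packing tape lying flat, 100 mm diameter, 48 mm tall; origin at the centre of its underside.
- marker: bystander: black marker pen 130 x 14 x 14 mm; origin at the centre of its underside.
- scoop: bystander: blue spoon-shaped scoop lying on the bench; origin at the centre of its underside.
- carton: bystander: small carton 70 x 110 x 40 mm on the drawer unit; origin at the centre of its underside.
- cutter: bystander: yellow box cutter 30 x 130 x 14 mm on the drawer unit; origin at the centre of its underside.

How it is judged:
By the outcome, as a careful person would: the job done as asked, in the order asked, and still so for the second after the job is handed in, with the robot touching nothing.
Of roll_a, roll_b, roll_c only 2 to 3 are there at a start; the rules pass over those that are not, and their reading is None.
Of core_a, core_b, core_c only 2 to 3 are there at a start; the rules pass over those that are not, and their reading is None.
At some moment in a run one of roll_a, roll_b, roll_c may be knocked a few centimetres aside while the robot is not near it.
It also fails if it takes over 210 s, if anything falls off the work surface, if the arm or the gripper's body presses on something with over 40 N, if the wrist force passes 120 N, or if a joint passes its speed limit or range.

## Working session

There is one attempt and no reset: what is moved stays moved. The work goes in short steps, Python scripts to look and compute and a tool call to move; the robot and the scene stay as the last step left them, time stands still between calls to the robot, and variables do not carry over. Pictures are saved under pics/ and viewed, at most 14 in all, crops included, and the job is handed in when it is done.

Besides the shell and the picture viewer there is one more tool, called after "Emit:" in YAML: its name, and indented under it one key for each argument. arm_command: Moves the arm, as the interface text tells. Its arguments: {"type":"object","properties":{"rows":{"type":"array"},"newtons":{"type":"number"}},"required":["rows"]}

```bash
mkdir -p pics; ls
python3 - <<'E'
from workcell import r
import cv2,numpy as np
o=r.observe(); print({k:np.round(v,3) for k,v in o.items()})
for n in("top","side"):
    p=r.camera(n); cv2.imwrite(f"pics/{n}0.png",p["color"][:,:,::-1]); print(n,p["fov_y"],p["cx"],p["cy"],np.round(p["R"],3).tolist(),np.round(p["t"],3))
    for q in("drawer_handle","stand","bin","core_a","roll_a","narrow_a","jar","mug","tape","marker","scoop","carton","cutter"):
        print(q,[(np.round(d["bbox"]).astype(int).tolist(),round(d["score"],2)) for d in r.spot_in(q,p)][:5])
E
```

```text
pics
{'clock': np.float64(0.0), 'joints': array([ 1.057,  0.287,  1.578,  0.   ,  1.279, -0.15 ]), 'qd': array([-0.001, -0.   , -0.001, -0.001, -0.001,  0.001]), 'joint_torque': array([-2.0000e-03, -4.0600e+01, -2.9262e+01, -0.0000e+00,  6.0000e-03,
        0.0000e+00]), 'ee_pos': array([0.24, 0.63, 0.23]), 'ee_rot': array([-0.568, -3.089,  0.004]), 'wrist_force': array([0.257, 0.172, 0.133]), 'torque': array([-0.037, -0.006, -0.097]), 'grasp_force': np.float64(0.0), 'finger_gap': np.float64(0.085)}
top 52.01152316011574 315.4527985117891 241.33599456201026 [[0.021, -1.0, -0.003], [-0.981, -0.02, -0.192], [0.192, 0.007, -0.981]] [-0.094  0.595  1.039]
drawer_handle [([284, 213, 142, 33], 0.79), ([425, 300, 48, 112], 0.44)]
stand [([424, 301, 48, 113], 0.79), ([227, 341, 88, 26], 0.45)]
bin [([128, 290, 84, 80], 0.64)]
core_a [([430, 332, 18, 13], 0.76), ([423, 265, 14, 12], 0.64), ([422, 297, 16, 16], 0.44)]
roll_a [([490, 246, 53, 45], 0.63), ([322, 161, 54, 43], 0.55)]
narrow_a []
jar [([130, 189, 41, 36], 0.71)]
mug [([436, 203, 57, 45], 0.92)]
tape [([491, 247, 48, 44], 0.81)]
ma
[... 339 characters left out ...]
0.484, 0.529, -0.698]] [-0.464  0.315  0.849]
drawer_handle [([335, 233, 99, 90], 0.8), ([254, 344, 41, 47], 0.36)]
stand [([376, 385, 123, 119], 0.74)]
bin [([336, 233, 98, 86], 0.61), ([177, 206, 94, 74], 0.6)]
core_a [([350, 399, 19, 28], 0.67), ([405, 345, 22, 27], 0.63), ([378, 371, 19, 32], 0.56)]
roll_a [([316, 204, 8, 6], 0.48), ([484, 389, 63, 63], 0.28)]
narrow_a [([346, 225, 8, 11], 0.55)]
jar [([245, 163, 23, 45], 0.8)]
mug [([462, 310, 52, 62], 0.86), ([335, 233, 99, 89], 0.64)]
tape [([461, 313, 52, 62], 0.3)]
marker [([255, 344, 39, 48], 0.91)]
scoop [([192, 282, 52, 59], 0.87), ([462, 312, 50, 63], 0.63)]
carton [([384, 206, 64, 54], 0.66)]
cutter [([341, 182, 47, 33], 0.63)]
```

View pics/top0.png

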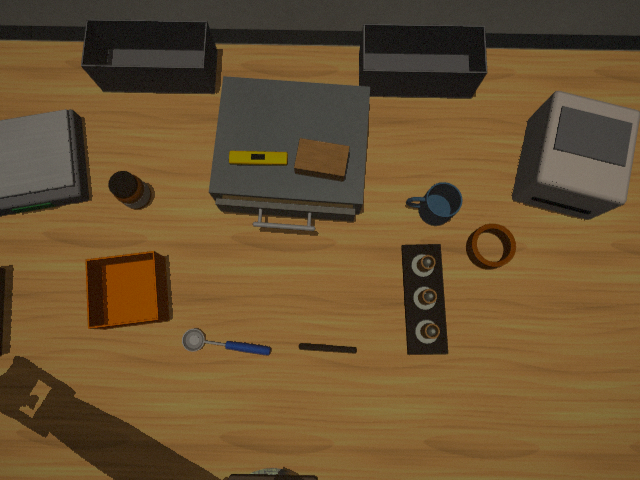

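View pics/side0.png

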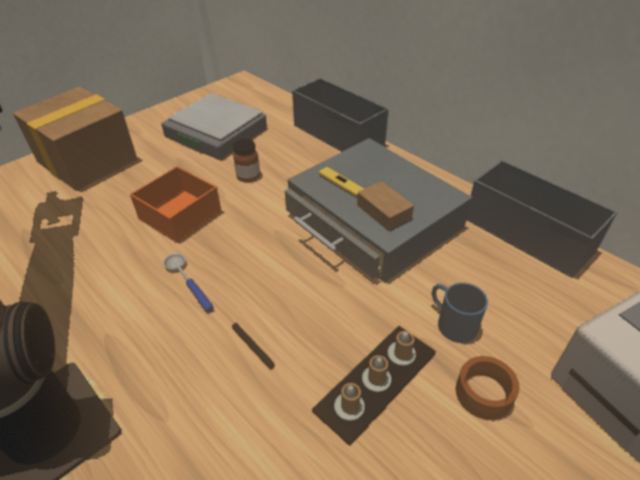

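```bash
cat > h.py <<'E'
from workcell import r
import cv2,numpy as np
from scipy.optimize import minimize,least_squares
def proj(p,X):
    X=np.atleast_2d(X); c=X@np.array(p["R"]).T+np.array(p["t"]); f=240/np.tan(np.radians(p["fov_y"]/2))
    return np.c_[p["cx"]+f*c[:,0]/c[:,2],p["cy"]+f*c[:,1]/c[:,2]]
def back(p,uv,z):
    f=240/np.tan(np.radians(p["fov_y"]/2)); R=np.array(p["R"]); t=np.array(p["t"])
    d=R.T@np.array([(uv[0]-p["cx"])/f,(uv[1]-p["cy"])/f,1]); c=-R.T@t
    return (c+d*(z-c[2])/d[2])
def box(a,b,h): return np.array([[x,y,z] for x in(-a/2,a/2) for y in(-b/2,b/2) for z in(0,h)])
def cyl(d,h): t=np.linspace(0,2*np.pi,24,endpoint=False); return np.array([[d/2*np.cos(a),d/2*np.sin(a),z] for a in t for z in(0,h)])
def place(P,x,y,z,w=0):
    c,s=np.cos(w),np.sin(w); return P@np.array([[c,s,0],[-s,c,0],[0,0,1]])+[x,y,z]
def hullmask(pts):
    m=np.zeros((480,640),np.uint8); cv2.fillConvexPoly(m,cv2.convexHull(np.round(pts*16).astype(np.int32)),1,cv2.LINE_8,4); return m>0
def fit(views,P,x0,z=0,yaw=True):
    """views: [(picture, mask)]; fit x,y,yaw by hull IoU"""
    hs=[(p,hullmask(np.argwhere(m)[:,::-1].astype(float))) for p,m in views]
    def cost(v):
        s=0
        for p,m in hs:
            q=hullmask(proj(p,place(P,v[0],v[1],z,v[2] if yaw else 0))); s+=1-(q&m).sum()/(q|m).sum()
        return s/len(hs)
    n=3 if yaw else 2; x0=np.array(x0[:n],float); S=np.vstack([x0]+[x0+np.eye(n)[i]*(.02 if i<2 else .15) for i in range(n)])
    o=minimize(cost,x0,method="Nelder-Mead",options=dict(initial_simplex=S,xatol=1e-4,fatol=1e-4)); return o.x,o.fun
def best(q,p,near=None):
    L=r.masks_of(q,p)
    if near is not None: L=sorted(L,key=lambda d:np.hypot(d["bbox"][0]-near[0],d["bbox"][1]-near[1]))
    return L[0]["pixels"]
E
python3 - <<'E'
from h import *
T=r.camera("top");S=r.camera("side")
for q,P,uv,z in(("stand",box(.25,.09,.012),(424,301),0),("bin",box(.15,.15,.08),(128,290),0)):
    x0=back(T,uv,.01); vs=[(T,best(q,T,uv)),(S,best(q,S,(376,385) if q=="stand" else (177,206)))]
    for v in(vs,vs[:1],vs[1:]): print(q,*fit(v,P,[x0[0],x0[1],0.02],z))
for uvT,uvS in(((430,332),(350,399)),((422,297),(378,371)),((423,265),(405,345))):
    x0=back(T,uvT,.04); vs=[(T,best("core_a",T,uvT)),(S,best("core_a",S,uvS))]
    P=cyl(.033,.05)
    for v in(vs,vs[:1]): print("core",*fit(v,P,x0,.012,False),v[0][1].sum())
for n,a,b in(("bar",(255,224.5),(316,230)),): print(back(T,a,.066),back(T,b,.066))
print(back(S,(300,218),.066),back(S,(337,246),.066))
a=cv2.resize(T["color"][190:245,230:340],None,fx=7,fy=7,interpolation=2)
b=cv2.resize(S["color"][205:255,285:395],None,fx=7,fy=7,interpolation=2)[:215]
b=cv2.resize(S["color"][205:253,285:395],None,fx=7,fy=7,interpolation=2)
im=np.vstack([a,b])[:,:,::-1]; im=cv2.resize(im,None,fx=.83,fy=.83); print(im.shape); cv2.imwrite("pics/crop.png",im)
E
```

```text
stand [ 0.48080668 -0.33096218  0.04041838] 0.030955514510076387
stand [ 0.48058584 -0.33223482  0.04459271] 0.018287435456110113
stand [ 0.48104256 -0.33004367  0.03366881] 0.01409945421467551
bin [0.47978179 0.3342548  0.15481366] 0.02517239075303984
bin [0.47984436 0.33223086 0.14726358] 0.009024064171123003
bin [0.48017873 0.33662592 0.14920828] 0.011504232689385718
core [ 0.40608251 -0.33393898] 0.10141583135020793 168
core [ 0.40447229 -0.33603942] 0.14487632508833925 168
core [ 0.47957725 -0.33044388] 0.07961463029469446 188
core [ 0.4798362 -0.3323812] 0.1007194244604317 188
core [ 0.55459505 -0.32956264] 0.14969869526758073 164
core [ 0.5544732  -0.32959525] 0.14963503649635035 164
[0.63048954 0.05305789 0.066     ] [ 0.62065954 -0.08299995  0.066     ]
[0.64043315 0.05196332 0.066     ] [ 0.6351534 -0.0739331  0.066    ]
(598, 639, 3)
```

View pics/crop.png

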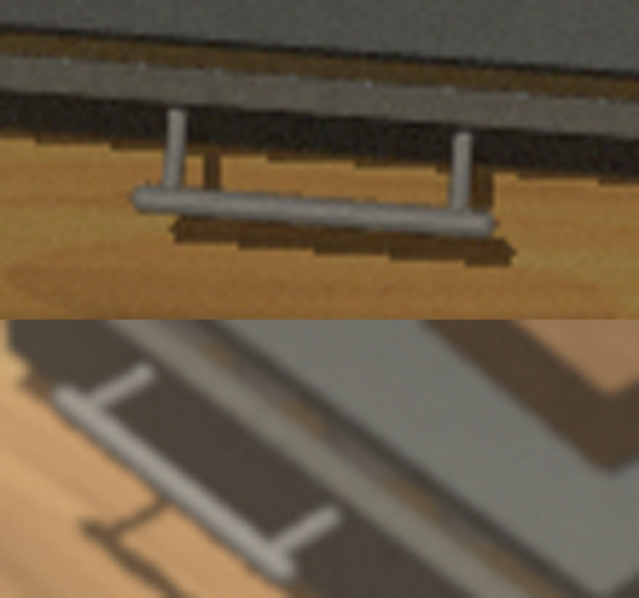

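```bash
cat >> h.py <<'E'
from scipy.spatial.transform import Rotation as Ro
def delta(target,yaw=0,frm=None,yaw0=None):
    """target world TCP pos, yaw = world angle of tool y; prints delta units (from frm/yaw0 or the measured pose)"""
    o=r.observe(); R0=Ro.from_rotvec(o["ee_rot"]); p0=np.array(o["ee_pos"]) if frm is None else np.array(frm)
    mk=lambda a:Ro.from_matrix(np.array([[-np.sin(a),np.cos(a),0],[np.cos(a),np.sin(a),0],[0,0,-1]]).T)
    if yaw0 is not None: R0=mk(yaw0)
    print(np.round(R0.inv().apply(np.array(target)-p0)/.15,3),np.round((R0.inv()*mk(yaw)).as_rotvec()/2/np.pi,4))
E
python3 - <<'E'
from h import *
T=r.camera("top");S=r.camera("side")
for q,P,uv,us in(("mug",cyl(.08,.09),(445,203),(465,312)),("tape",cyl(.1,.048),(491,247),(488,387)),("jar",cyl(.068,.1),(130,189),(245,163))):
    x0=back(T,uv,.01); print(q,*fit([(T,best(q,T,uv)),(S,best(q,S,us))],P,x0,0,False))
for p,a,b in((T,(253.2,224.1),(315.2,228.6)),(S,(295,217.9),(334.9,248.4))):
  a=back(p,a,.066);b=back(p,b,.066);print(a,b,(a+b)/2,np.arctan2(-(b-a)[0],-(b-a)[1]),np.linalg.norm(a-b))
delta([.481,-.331,.17],.04); print(r.observe()["ee_pos"])
E
```

```text
mug [ 0.68972462 -0.36100458] 0.1528844547466901
tape [ 0.60001117 -0.48083675] 0.040074224229078026
jar [0.70791877 0.34425363] 0.10342665144003854
[0.63132316 0.05710802 0.066     ] [ 0.62380809 -0.08115757  0.066     ] [ 0.62756563 -0.01202477  0.066     ] 0.054298982869900245 0.1384696716678728
[0.63240559 0.06037723 0.066     ] [ 0.62658647 -0.07602573  0.066     ] [ 0.62949603 -0.00782425  0.066     ] 0.042635390467544464 0.1365270362596995
[-3.782 -5.421  0.409] [-0.      0.      0.1857]
[0.24012246 0.63082601 0.23130665]
```

Emit:
arm_command:
  rows:
    - {"delta_pos": [-0.893,-0.658,0.4],"rotation": [0,0,0.192],"claw": 0.4}
    - {"delta_pos": [-0.893,-0.658,0.4],"rotation": [0,0,0.192],"claw": 0.4}
    - {"delta_pos": [-0.893,-0.658,0.4],"rotation": [0,0,0.192],"claw": 0.4}
    - {"delta_pos": [-0.893,-0.658,0.4],"rotation": [0,0,0.192],"claw": 0.4}
    - {"delta_pos": [-0.893,-0.658,0.4],"rotation": [0,0,0.192],"claw": 0.4}
    - {"delta_pos": [-0.893,-0.658,0.4],"rotation": [0,0,0.192],"claw": 0.4}
    - {"delta_pos": [-0.893,-0.658,0.4],"rotation": [0,0,0.192],"claw": 0.4}
    - {"delta_pos": [-0.893,-0.658,0.4],"rotation": [0,0,0.192],"claw": 0.4}

```text
clock: 3.4
ee_pos: [0.3303, 0.4909, 0.1714]
ee_rot: [2.22, 2.223, 0.0]
wrist_force: [-0.1, -0.2, -0.8]
finger_gap: 0.0597
grasp_force: 0.0
```

Emit:
arm_command:
  rows:
    - {"delta_pos": [-1,1,0],"rotation": [0,0,0],"claw": 0.4}
    - {"delta_pos": [-1,1,0],"rotation": [0,0,0],"claw": 0.4}
    - {"delta_pos": [-1,1,0],"rotation": [0,0,0],"claw": 0.4}
    - {"delta_pos": [-1,1,0],"rotation": [0,0,0],"claw": 0.4}

```text
clock: 3.9
ee_pos: [0.4825, 0.3387, 0.1716]
ee_rot: [2.222, 2.22, 0.001]
wrist_force: [-1.0, 0.6, -0.8]
finger_gap: 0.0597
grasp_force: 0.0
```

Emit:
arm_command:
  rows:
    - {"delta_pos": [-1,0,0],"rotation": [0,0,0],"claw": 0.4}
    - {"delta_pos": [-1,0,0],"rotation": [0,0,0],"claw": 0.4}
    - {"delta_pos": [-1,0,0],"rotation": [0,0,0],"claw": 0.4}

```text
clock: 4.28
ee_pos: [0.4803, 0.1884, 0.1713]
ee_rot: [2.222, 2.221, -0.0]
wrist_force: [0.3, 0.7, 0.0]
finger_gap: 0.0597
grasp_force: 0.0
```

Emit:
arm_command:
  rows:
    - {"delta_pos": [-1,0,0],"rotation": [0,0,0],"claw": 0.4}
    - {"delta_pos": [-1,0,0],"rotation": [0,0,0],"claw": 0.4}
    - {"delta_pos": [-1,0,0],"rotation": [0,0,0],"claw": 0.4}

```text
clock: 4.65
ee_pos: [0.4804, 0.0384, 0.1716]
ee_rot: [2.222, 2.22, 0.0]
wrist_force: [-0.3, 0.3, 0.1]
finger_gap: 0.0595
grasp_force: 0.0
```

Emit:
arm_command:
  rows:
    - {"delta_pos": [-1,0,0],"rotation": [0,0,0],"claw": 0.4}
    - {"delta_pos": [-1,0,0],"rotation": [0,0,0],"claw": 0.4}
    - {"delta_pos": [-1,0,0],"rotation": [0,0,0],"claw": 0.4}

```text
clock: 5.03
ee_pos: [0.4806, -0.112, 0.1718]
ee_rot: [2.222, 2.22, 0.0]
wrist_force: [-0.2, 0.2, -0.3]
finger_gap: 0.0599
grasp_force: 0.0
```

Emit:
arm_command:
  rows:
    - {"delta_pos": [-1,0,0],"rotation": [0,0,0],"claw": 0.4}
    - {"delta_pos": [-1,0,0],"rotation": [0,0,0],"claw": 0.4}
    - {"delta_pos": [-1,0,0],"rotation": [0,0,0],"claw": 0.4}

```text
clock: 5.4
ee_pos: [0.4805, -0.2621, 0.1717]
ee_rot: [2.222, 2.219, -0.0]
wrist_force: [0.2, -0.1, -0.1]
finger_gap: 0.0597
grasp_force: 0.0
```

Emit:
arm_command:
  rows:
    - {"delta_pos": [-0.464,0,0],"rotation": [0,0,0],"claw": 0.4}
    - {"delta_pos": [-0.464,0,0],"rotation": [0,0,0],"claw": 0.4}
    - {"delta_pos": [-0.464,0,0.3],"rotation": [0,0,0],"claw": 0.4}
    - {"delta_pos": [-0.464,0,0.6],"rotation": [0,0,0],"claw": 0.4}
    - {"delta_pos": [-0.464,0,0.8],"rotation": [0,0,0],"claw": 0.4}
    - {"delta_pos": [-0.464,0,0.943],"rotation": [0,0,0],"claw": 0.4}
    - {"delta_pos": [-0.464,0,0.943],"rotation": [0,0,0],"claw": 0.4}

```text
clock: 6.28
ee_pos: [0.4796, -0.326, 0.0278]
ee_rot: [-2.215, -2.22, -0.0]
wrist_force: [-0.2, -0.9, -0.4]
finger_gap: 0.0596
grasp_force: 0.0
```

Emit:
arm_command:
  rows:
    - {"delta_pos": [0,0,0],"rotation": [0,0,0],"claw": -1}
    - {"delta_pos": [0,0,0],"rotation": [0,0,0],"claw": -1}
    - {"delta_pos": [0,0,0],"rotation": [0,0,0],"claw": -1}
    - {"delta_pos": [0,0,0],"rotation": [0,0,0],"claw": -1}
    - {"delta_pos": [0,0,0],"rotation": [0,0,0],"claw": -1}
    - {"delta_pos": [0,0,0],"rotation": [0,0,0],"claw": -1}
  newtons: 25

```text
clock: 7.02
ee_pos: [0.4818, -0.3292, 0.0316]
ee_rot: [2.219, 2.22, 0.001]
wrist_force: [1.5, 1.4, 5.9]
finger_gap: 0.0313
grasp_force: 27.7
```

Emit:
arm_command:
  rows:
    - {"delta_pos": [0,0,-0.25],"rotation": [0,0,0],"claw": -1}
    - {"delta_pos": [0,0,-0.6],"rotation": [0,0,0],"claw": -1}
    - {"delta_pos": [0,0,-0.95],"rotation": [0,0,0],"claw": -1}
    - {"delta_pos": [0.2,0,-0.95],"rotation": [0,0,0],"claw": -1}
    - {"delta_pos": [0.6,0,-0.95],"rotation": [0,0,0],"claw": -1}
    - {"delta_pos": [1,0,-0.95],"rotation": [0,0,0],"claw": -1}

```text
clock: 7.78
ee_pos: [0.4802, -0.1774, 0.1723]
ee_rot: [2.222, 2.22, 0.0]
wrist_force: [0.5, -0.2, -0.2]
finger_gap: 0.0312
grasp_force: 27.1
```

Emit:
arm_command:
  rows:
    - {"delta_pos": [0.4,0,0],"rotation": [0,0,0],"claw": -1}
    - {"delta_pos": [0.8,0,0],"rotation": [0,0,0],"claw": -1}
    - {"delta_pos": [1,0,0],"rotation": [0,0,0],"claw": -1}

```text
clock: 8.15
ee_pos: [0.4797, -0.026, 0.1721]
ee_rot: [-2.218, -2.224, 0.0]
wrist_force: [0.3, -0.2, -0.0]
finger_gap: 0.0311
grasp_force: 27.1
```

Emit:
arm_command:
  rows:
    - {"delta_pos": [0.4,0,0],"rotation": [0,0,0],"claw": -1}
    - {"delta_pos": [0.8,0,0],"rotation": [0,0,0],"claw": -1}
    - {"delta_pos": [1,0,0],"rotation": [0,0,0],"claw": -1}

```text
clock: 8.52
ee_pos: [0.4797, 0.1238, 0.1722]
ee_rot: [-2.218, -2.225, 0.0]
wrist_force: [0.5, -0.4, 0.2]
finger_gap: 0.0311
grasp_force: 27.1
```

Emit:
arm_command:
  rows:
    - {"delta_pos": [0.4,0,0],"rotation": [0,0,0],"claw": -1}
    - {"delta_pos": [0.8,0,0],"rotation": [0,0,0],"claw": -1}
    - {"delta_pos": [1,0,0],"rotation": [0,0,0],"claw": -1}

```text
clock: 8.9
ee_pos: [0.4797, 0.2738, 0.1722]
ee_rot: [-2.218, -2.225, 0.0]
wrist_force: [0.2, 0.2, -0.7]
finger_gap: 0.0311
grasp_force: 27.1
```

Emit:
arm_command:
  rows:
    - {"delta_pos": [0.4,0,0],"rotation": [0,0,0],"claw": -1}
    - {"delta_pos": [0.433,0,0],"rotation": [0,0,0],"claw": -1}
    - {"delta_pos": [0.433,0,0.3],"rotation": [0,0,0],"claw": -1}
    - {"delta_pos": [0.433,0,0.65],"rotation": [0,0,0],"claw": -1}
    - {"delta_pos": [0.433,0,0.65],"rotation": [0,0,0],"claw": -1}
    - {"delta_pos": [0.433,0,0.65],"rotation": [0,0,0],"claw": 0.4}
    - {"delta_pos": [0.433,0,0.65],"rotation": [0,0,0],"claw": 0.4}
    - {"delta_pos": [0.433,0,0.65],"rotation": [0,0,0],"claw": 0.4}
    - {"delta_pos": [0.433,0,0.65],"rotation": [0,0,0],"claw": 0.4}
    - {"delta_pos": [0.433,0,0.3],"rotation": [0,0,0],"claw": 0.4}
    - {"delta_pos": [0.433,0,0],"rotation": [0,0,0],"claw": 0.4}

```text
clock: 10.28
ee_pos: [0.4802, 0.3363, 0.1738]
ee_rot: [-2.221, -2.222, 0.0]
wrist_force: [0.8, 0.4, 0.9]
finger_gap: 0.0593
grasp_force: 0.0
```

Run:
```python
from h import *
T=r.camera("top");S=r.camera("side"); a=T["color"][230:390,60:220]; b=S["color"][150:250,120:230]
c=T["color"][230:370,380:480]; d=S["color"][310:450,300:450]
z=lambda i:cv2.resize(i,(380,290),interpolation=2)
cv2.imwrite("pics/c1.png",np.vstack([np.hstack([z(a),z(b)]),np.hstack([z(c),z(d)])])[:,:,::-1]); print(r.observe()["ee_pos"])
```

```text
[0.48381658 0.33818639 0.1797903 ]
```

View pics/c1.png

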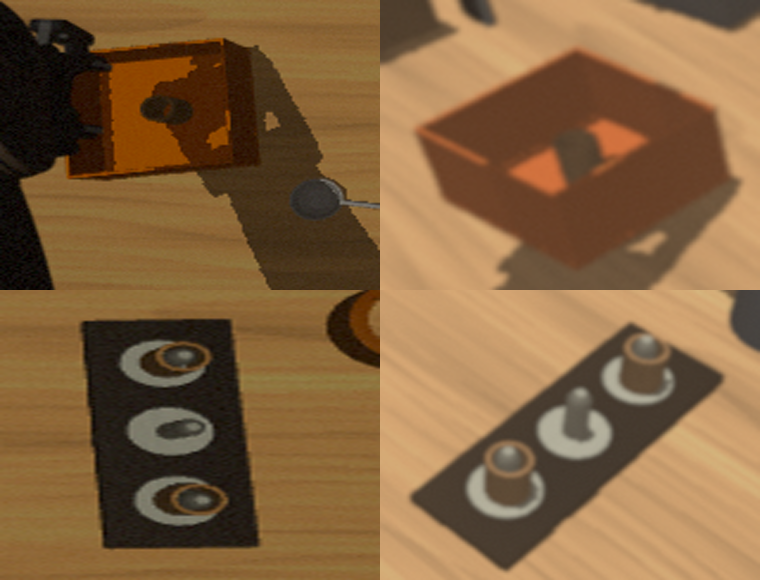

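Emit:
arm_command:
  rows:
    - {"delta_pos": [-0.4,-0.2,0],"rotation": [0,0,0],"claw": 0.4}
    - {"delta_pos": [-0.8,-0.4,0],"rotation": [0,0,0],"claw": 0.4}
    - {"delta_pos": [-1,-0.493,0],"rotation": [0,0,0],"claw": 0.4}
    - {"delta_pos": [-1,-0.493,0],"rotation": [0,0,0],"claw": 0.4}

```text
clock: 10.88
ee_pos: [0.405, 0.1847, 0.1715]
ee_rot: [-2.224, -2.219, 0.002]
wrist_force: [-0.0, -0.8, 0.6]
finger_gap: 0.0595
grasp_force: 0.0
```

```bash
python3 -c "
from h import *
o=r.observe();print(o['ee_pos'],np.hypot(*o['ee_pos'][:2]),o['joints'])"
```

```text
[0.4049654  0.18468306 0.17152345] 0.4450896606482267 [ 1.99263547e-01 -1.79318183e-01  2.17619142e+00 -1.46274469e-04
  1.14583650e+00  2.01574884e-01]
```

Emit:
arm_command:
  rows:
    - {"delta_pos": [-0.3,0.5,0],"rotation": [0,0,0],"claw": 0.4}
    - {"delta_pos": [-0.6,0.5,0],"rotation": [0,0,0],"claw": 0.4}
    - {"delta_pos": [-1,0.5,0],"rotation": [0,0,0],"claw": 0.4}
    - {"delta_pos": [-1,0.5,0],"rotation": [0,0,0],"claw": 0.4}

```text
clock: 11.38
ee_pos: [0.4827, 0.0335, 0.1722]
ee_rot: [2.227, 2.216, -0.0]
wrist_force: [0.1, -0.3, 0.6]
finger_gap: 0.0597
grasp_force: 0.0
```

Emit:
arm_command:
  rows:
    - {"delta_pos": [-0.4,0,0],"rotation": [0,0,0],"claw": 0.4}
    - {"delta_pos": [-0.8,0,0],"rotation": [0,0,0],"claw": 0.4}
    - {"delta_pos": [-1,0,0],"rotation": [0,0,0],"claw": 0.4}
    - {"delta_pos": [-1,0,0],"rotation": [0,0,0],"claw": 0.4}

```text
clock: 11.88
ee_pos: [0.4824, -0.1142, 0.1723]
ee_rot: [-2.223, -2.22, -0.001]
wrist_force: [-0.5, -0.4, 0.5]
finger_gap: 0.0598
grasp_force: 0.0
```

Emit:
arm_command:
  rows:
    - {"delta_pos": [-0.4,0,0],"rotation": [0,0,0],"claw": 0.4}
    - {"delta_pos": [-0.7,-0.25,0],"rotation": [0,0,0],"claw": 0.4}
    - {"delta_pos": [-1,-0.5,0],"rotation": [0,0,0],"claw": 0.4}
    - {"delta_pos": [-1,-0.5,0],"rotation": [0,0,0],"claw": 0.4}

```text
clock: 12.38
ee_pos: [0.406, -0.2645, 0.1722]
ee_rot: [-2.224, -2.218, -0.0]
wrist_force: [0.2, -0.8, -0.2]
finger_gap: 0.0598
grasp_force: 0.0
```

Emit:
arm_command:
  rows:
    - {"delta_pos": [-0.4,0,0],"rotation": [0,0,0],"claw": 0.4}
    - {"delta_pos": [-0.46,0.01,0],"rotation": [0,0,0],"claw": 0.4}
    - {"delta_pos": [-0.46,0.01,0],"rotation": [0,0,0],"claw": 0.4}

```text
clock: 12.75
ee_pos: [0.4094, -0.3313, 0.172]
ee_rot: [-2.218, -2.223, -0.002]
wrist_force: [-0.3, 1.0, 0.6]
finger_gap: 0.0595
grasp_force: 0.0
```

Emit:
arm_command:
  rows:
    - {"delta_pos": [0,-0.01,0.3],"rotation": [0,0,0],"claw": 0.4}
    - {"delta_pos": [0,-0.01,0.6],"rotation": [0,0,0],"claw": 0.4}
    - {"delta_pos": [0,-0.01,0.8],"rotation": [0,0,0],"claw": 0.4}
    - {"delta_pos": [0,-0.01,0.943],"rotation": [0,0,0],"claw": 0.4}
    - {"delta_pos": [0,-0.01,0.943],"rotation": [0,0,0],"claw": 0.4}
    - {"delta_pos": [0,-0.01,0.943],"rotation": [0,0,0],"claw": -1}
    - {"delta_pos": [0,-0.01,0.943],"rotation": [0,0,0],"claw": -1}
    - {"delta_pos": [0,-0.01,0.943],"rotation": [0,0,0],"claw": -1}
    - {"delta_pos": [0,-0.01,0.943],"rotation": [0,0,0],"claw": -1}
    - {"delta_pos": [0,-0.01,0.943],"rotation": [0,0,0],"claw": -1}
    - {"delta_pos": [0,-0.01,0.943],"rotation": [0,0,0],"claw": -1}
    - {"delta_pos": [0,-0.01,0.7],"rotation": [0,0,0],"claw": -1}
    - {"delta_pos": [0,-0.01,0.35],"rotation": [0,0,0],"claw": -1}
    - {"delta_pos": [0,-0.01,0],"rotation": [0,0,0],"claw": -1}
    - {"delta_pos": [0,-0.01,0],"rotation": [0,0,0],"claw": -1}
  newtons: 25

```text
clock: 14.62
ee_pos: [0.4088, -0.3354, 0.1781]
ee_rot: [2.213, 2.214, -0.002]
wrist_force: [1.1, -0.3, -0.4]
finger_gap: 0.0331
grasp_force: 25.1
```

Emit:
arm_command:
  rows:
    - {"delta_pos": [0.3,0.2,0],"rotation": [0,0,0],"claw": -1}
    - {"delta_pos": [0.7,0.5,0],"rotation": [0,0,0],"claw": -1}
    - {"delta_pos": [1,0.5,0],"rotation": [0,0,0],"claw": -1}
    - {"delta_pos": [1,0.5,0],"rotation": [0,0,0],"claw": -1}

```text
clock: 15.12
ee_pos: [0.481, -0.1792, 0.1705]
ee_rot: [-2.213, -2.225, 0.001]
wrist_force: [-0.8, -0.8, -0.7]
finger_gap: 0.0325
grasp_force: 25.1
```

Emit:
arm_command:
  rows:
    - {"delta_pos": [0.4,0,0],"rotation": [0,0,0],"claw": -1}
    - {"delta_pos": [0.8,0,0],"rotation": [0,0,0],"claw": -1}
    - {"delta_pos": [1,0,0],"rotation": [0,0,0],"claw": -1}

```text
clock: 15.5
ee_pos: [0.4807, -0.0314, 0.1713]
ee_rot: [-2.219, -2.222, 0.002]
wrist_force: [0.4, -0.2, 0.1]
finger_gap: 0.0325
grasp_force: 25.1
```

Emit:
arm_command:
  rows:
    - {"delta_pos": [0.4,0,0],"rotation": [0,0,0],"claw": -1}
    - {"delta_pos": [0.8,0,0],"rotation": [0,0,0],"claw": -1}
    - {"delta_pos": [1,0,0],"rotation": [0,0,0],"claw": -1}

```text
clock: 15.88
ee_pos: [0.481, 0.1185, 0.1714]
ee_rot: [-2.219, -2.223, 0.002]
wrist_force: [-0.3, -0.2, 0.5]
finger_gap: 0.0325
grasp_force: 25.1
```

Emit:
arm_command:
  rows:
    - {"delta_pos": [0.4,0,0],"rotation": [0,0,0],"claw": -1}
    - {"delta_pos": [0.8,0,0],"rotation": [0,0,0],"claw": -1}
    - {"delta_pos": [1,0,0],"rotation": [0,0,0],"claw": -1}

```text
clock: 16.25
ee_pos: [0.4814, 0.2686, 0.1713]
ee_rot: [-2.219, -2.223, 0.002]
wrist_force: [0.6, 0.6, 0.2]
finger_gap: 0.0325
grasp_force: 25.1
```

Emit:
arm_command:
  rows:
    - {"delta_pos": [0.25,0,0],"rotation": [0,0,0],"claw": -1}
    - {"delta_pos": [0.25,0,0.3],"rotation": [0,0,0],"claw": -1}
    - {"delta_pos": [0.25,0,0.55],"rotation": [0,0,0],"claw": -1}
    - {"delta_pos": [0.25,0,0.55],"rotation": [0,0,0],"claw": -1}
    - {"delta_pos": [0.25,0,0.55],"rotation": [0,0,0],"claw": 0.4}
    - {"delta_pos": [0.25,0,0.55],"rotation": [0,0,0],"claw": 0.4}
    - {"delta_pos": [0.25,0,0.55],"rotation": [0,0,0],"claw": 0.4}
    - {"delta_pos": [0.25,0,0.55],"rotation": [0,0,0],"claw": 0.4}
    - {"delta_pos": [0.25,0,0.2],"rotation": [0,0,0],"claw": 0.4}
    - {"delta_pos": [0.25,0,0],"rotation": [0,0,0],"claw": 0.4}
    - {"delta_pos": [0.25,0,0],"rotation": [0,0,0],"claw": 0.4}

```text
clock: 17.62
ee_pos: [0.4833, 0.3058, 0.1762]
ee_rot: [2.218, 2.22, 0.011]
wrist_force: [0.0, 0.6, 0.4]
finger_gap: 0.06
grasp_force: 0.0
```

Emit:
arm_command:
  rows:
    - {"delta_pos": [-0.4,0.2,0],"rotation": [0,0,0],"claw": 0.4}
    - {"delta_pos": [-0.8,0.4,0],"rotation": [0,0,0],"claw": 0.4}
    - {"delta_pos": [-1,0.5,0],"rotation": [0,0,0],"claw": 0.4}
    - {"delta_pos": [-1,0.5,0],"rotation": [0,0,0],"claw": 0.4}

```text
clock: 18.12
ee_pos: [0.5568, 0.1523, 0.1707]
ee_rot: [-2.225, -2.216, 0.003]
wrist_force: [-0.4, -0.3, 0.5]
finger_gap: 0.06
grasp_force: 0.0
```

Emit:
arm_command:
  rows:
    - {"delta_pos": [-0.4,0,0],"rotation": [0,0,0],"claw": 0.4}
    - {"delta_pos": [-0.8,0,0],"rotation": [0,0,0],"claw": 0.4}
    - {"delta_pos": [-1,0,0],"rotation": [0,0,0],"claw": 0.4}

```text
clock: 18.5
ee_pos: [0.5555, 0.0039, 0.1711]
ee_rot: [-2.22, -2.22, 0.002]
wrist_force: [0.1, 0.6, -0.1]
finger_gap: 0.0597
grasp_force: 0.0
```

Emit:
arm_command:
  rows:
    - {"delta_pos": [-0.4,0,0],"rotation": [0,0,0],"claw": 0.4}
    - {"delta_pos": [-0.8,0,0],"rotation": [0,0,0],"claw": 0.4}
    - {"delta_pos": [-1,0,0],"rotation": [0,0,0],"claw": 0.4}

```text
clock: 18.88
ee_pos: [0.556, -0.1462, 0.1712]
ee_rot: [-2.221, -2.22, 0.001]
wrist_force: [0.7, 0.8, 0.3]
finger_gap: 0.0597
grasp_force: 0.0
```

Emit:
arm_command:
  rows:
    - {"delta_pos": [-0.4,0,0],"rotation": [0,0,0],"claw": 0.4}
    - {"delta_pos": [-0.8,0,0],"rotation": [0,0,0],"claw": 0.4}
    - {"delta_pos": [-1,0,0],"rotation": [0,0,0],"claw": 0.4}

```text
clock: 19.25
ee_pos: [0.5563, -0.2963, 0.171]
ee_rot: [-2.221, -2.22, 0.0]
wrist_force: [1.2, 0.4, -0.4]
finger_gap: 0.0594
grasp_force: 0.0
```

Emit:
arm_command:
  rows:
    - {"delta_pos": [-0.227,0,0],"rotation": [0,0,0],"claw": 0.4}
    - {"delta_pos": [-0.227,0,0],"rotation": [0,0,0],"claw": 0.4}
    - {"delta_pos": [-0.227,0,0],"rotation": [0,0,0],"claw": 0.4}

```text
clock: 19.62
ee_pos: [0.5566, -0.3274, 0.1712]
ee_rot: [-2.218, -2.221, -0.001]
wrist_force: [-0.3, 1.2, 0.1]
finger_gap: 0.0599
grasp_force: 0.0
```

Emit:
arm_command:
  rows:
    - {"delta_pos": [0,0,0.3],"rotation": [0,0,0],"claw": 0.4}
    - {"delta_pos": [0,0,0.6],"rotation": [0,0,0],"claw": 0.4}
    - {"delta_pos": [0,0,0.8],"rotation": [0,0,0],"claw": 0.4}
    - {"delta_pos": [0,0,0.943],"rotation": [0,0,0],"claw": 0.4}
    - {"delta_pos": [0,0,0.943],"rotation": [0,0,0],"claw": 0.4}
    - {"delta_pos": [0,0,0.943],"rotation": [0,0,0],"claw": -1}
    - {"delta_pos": [0,0,0.943],"rotation": [0,0,0],"claw": -1}
    - {"delta_pos": [0,0,0.943],"rotation": [0,0,0],"claw": -1}
    - {"delta_pos": [0,0,0.943],"rotation": [0,0,0],"claw": -1}
    - {"delta_pos": [0,0,0.943],"rotation": [0,0,0],"claw": -1}
    - {"delta_pos": [0,0,0.943],"rotation": [0,0,0],"claw": -1}
    - {"delta_pos": [0,0,0.7],"rotation": [0,0,0],"claw": -1}
    - {"delta_pos": [0,0,0.35],"rotation": [0,0,0],"claw": -1}
    - {"delta_pos": [0,0,0],"rotation": [0,0,0],"claw": -1}
    - {"delta_pos": [0,0,0],"rotation": [0,0,0],"claw": -1}

```text
clock: 21.5
ee_pos: [0.5593, -0.3313, 0.1791]
ee_rot: [2.213, 2.214, 0.002]
wrist_force: [-0.5, 0.1, -0.4]
finger_gap: 0.0311
grasp_force: 24.9
```

Emit:
arm_command:
  rows:
    - {"delta_pos": [0.3,0,0],"rotation": [0,0,0],"claw": -1}
    - {"delta_pos": [0.7,0,0],"rotation": [0,0,0],"claw": -1}
    - {"delta_pos": [1,0,0],"rotation": [0,0,0],"claw": -1}

```text
clock: 21.88
ee_pos: [0.5554, -0.1768, 0.1705]
ee_rot: [-2.219, -2.22, 0.001]
wrist_force: [0.3, 0.8, -0.6]
finger_gap: 0.0311
grasp_force: 24.9
```

Emit:
arm_command:
  rows:
    - {"delta_pos": [0.4,-0.2,0],"rotation": [0,0,0],"claw": -1}
    - {"delta_pos": [0.8,-0.5,0],"rotation": [0,0,0],"claw": -1}
    - {"delta_pos": [1,-0.5,0],"rotation": [0,0,0],"claw": -1}
    - {"delta_pos": [1,-0.5,0],"rotation": [0,0,0],"claw": -1}

```text
clock: 22.38
ee_pos: [0.4796, -0.0267, 0.1708]
ee_rot: [-2.215, -2.225, 0.002]
wrist_force: [0.4, 0.3, -0.3]
finger_gap: 0.0313
grasp_force: 25.0
```

Emit:
arm_command:
  rows:
    - {"delta_pos": [0.4,0,0],"rotation": [0,0,0],"claw": -1}
    - {"delta_pos": [0.8,0,0],"rotation": [0,0,0],"claw": -1}
    - {"delta_pos": [1,0,0],"rotation": [0,0,0],"claw": -1}

```text
clock: 22.75
ee_pos: [0.4815, 0.1221, 0.1716]
ee_rot: [-2.219, -2.223, 0.001]
wrist_force: [1.3, -1.2, 0.2]
finger_gap: 0.0312
grasp_force: 25.0
```

Emit:
arm_command:
  rows:
    - {"delta_pos": [0.4,0,0],"rotation": [0,0,0],"claw": -1}
    - {"delta_pos": [0.8,0,0],"rotation": [0,0,0],"claw": -1}
    - {"delta_pos": [1,0,0],"rotation": [0,0,0],"claw": -1}

```text
clock: 23.12
ee_pos: [0.4817, 0.2724, 0.1714]
ee_rot: [-2.219, -2.223, 0.001]
wrist_force: [0.1, -0.7, -0.5]
finger_gap: 0.0309
grasp_force: 25.0
```

Emit:
arm_command:
  rows:
    - {"delta_pos": [0.4,0,0],"rotation": [0,0,0],"claw": -1}
    - {"delta_pos": [0.6,0,0.2],"rotation": [0,0,0],"claw": -1}
    - {"delta_pos": [0.6,0,0.5],"rotation": [0,0,0],"claw": -1}
    - {"delta_pos": [0.6,0,0.5],"rotation": [0,0,0],"claw": -1}
    - {"delta_pos": [0.6,0,0.5],"rotation": [0,0,0],"claw": 0.4}
    - {"delta_pos": [0.6,0,0.5],"rotation": [0,0,0],"claw": 0.4}
    - {"delta_pos": [0.6,0,0.5],"rotation": [0,0,0],"claw": 0.4}
    - {"delta_pos": [0.6,0,0.5],"rotation": [0,0,0],"claw": 0.4}
    - {"delta_pos": [0.6,0,0.2],"rotation": [0,0,0],"claw": 0.4}
    - {"delta_pos": [0.6,0,0],"rotation": [0,0,0],"claw": 0.4}
    - {"delta_pos": [0.6,0,0],"rotation": [0,0,0],"claw": 0.4}

```text
clock: 24.5
ee_pos: [0.4832, 0.3618, 0.1764]
ee_rot: [2.219, 2.221, 0.011]
wrist_force: [0.6, -0.6, -0.0]
finger_gap: 0.0597
grasp_force: 0.0
```

Run:
```python
from h import *
T=r.camera("top");S=r.camera("side"); a=T["color"][230:390,60:220]; b=S["color"][150:250,120:230]
c=T["color"][230:370,380:480]; d=S["color"][310:450,300:450]
z=lambda i:cv2.resize(i,(380,290),interpolation=2)
cv2.imwrite("pics/c2.png",np.vstack([np.hstack([z(a),z(b)]),np.hstack([z(c),z(d)])])[:,:,::-1]); print(r.observe()["ee_pos"])
```

```text
[0.48107531 0.36068335 0.17213988]
```

View pics/c2.png

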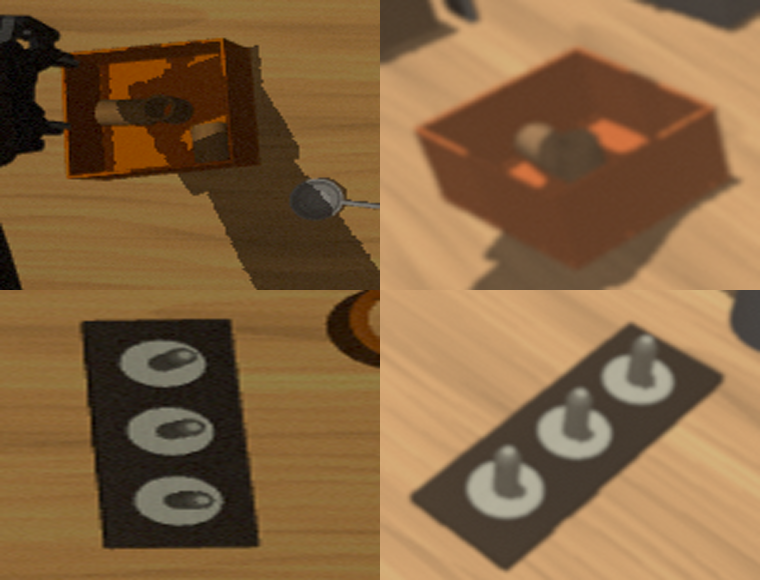

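Emit:
arm_command:
  rows:
    - {"delta_pos": [-0.4,0.4,0],"rotation": [0,0,0.008],"claw": -0.39}
    - {"delta_pos": [-0.8,0.7,0],"rotation": [0,0,0.008],"claw": -0.39}
    - {"delta_pos": [-1,0.98,0],"rotation": [0,0,0.008],"claw": -0.39}
    - {"delta_pos": [-1,0.98,0],"rotation": [0,0,0.008],"claw": -0.39}
    - {"delta_pos": [-1,0.98,0],"rotation": [0,0,0.008],"claw": -0.39}

```text
clock: 25.22
ee_pos: [0.6283, 0.2098, 0.1704]
ee_rot: [-2.277, -2.161, 0.004]
wrist_force: [0.3, -0.1, 0.2]
finger_gap: 0.0261
grasp_force: 0.0
```

Emit:
arm_command:
  rows:
    - {"delta_pos": [-0.4,0,0],"rotation": [0,0,0],"claw": -0.39}
    - {"delta_pos": [-0.8,-0.03,0],"rotation": [0,0,0],"claw": -0.39}
    - {"delta_pos": [-1,-0.05,0],"rotation": [0,0,0],"claw": -0.39}
    - {"delta_pos": [-1,-0.05,0],"rotation": [0,0,0],"claw": -0.39}

```text
clock: 25.72
ee_pos: [0.612, 0.0616, 0.1716]
ee_rot: [-2.276, -2.163, 0.002]
wrist_force: [-0.1, 0.1, 0.4]
finger_gap: 0.0261
grasp_force: 0.0
```

Emit:
arm_command:
  rows:
    - {"delta_pos": [-0.4,0,0],"rotation": [0,0,0],"claw": -0.39}
    - {"delta_pos": [-0.473,-0.02,0],"rotation": [0,0,0],"claw": -0.39}
    - {"delta_pos": [-0.473,-0.02,0],"rotation": [0,0,0],"claw": -0.39}
    - {"delta_pos": [-0.473,-0.02,0],"rotation": [0,0,0],"claw": -0.39}

```text
clock: 26.22
ee_pos: [0.6068, -0.0073, 0.1722]
ee_rot: [-2.273, -2.167, -0.0]
wrist_force: [0.2, -0.0, 0.0]
finger_gap: 0.0257
grasp_force: 0.0
```

Run:
```python
from h import *
T=r.camera("top");S=r.camera("side")
P=np.array([r.observe()["ee_pos"] for i in range(1)]); print(P)
delta([.628,-.010,.05],-.05)
```

```text
[[ 0.60698679 -0.00762696  0.17227203]]
[-0.009  0.141  0.815] [-0.     -0.0001  0.0004]
```

Emit:
arm_command:
  rows:
    - {"delta_pos": [-0.01,0.141,0],"rotation": [0,0,0],"claw": -0.39}
    - {"delta_pos": [-0.01,0.141,0],"rotation": [0,0,0],"claw": -0.39}
    - {"delta_pos": [-0.01,0.141,0.2],"rotation": [0,0,0],"claw": -0.39}
    - {"delta_pos": [-0.01,0.141,0.4],"rotation": [0,0,0],"claw": -0.39}
    - {"delta_pos": [-0.01,0.141,0.55],"rotation": [0,0,0],"claw": -0.39}
    - {"delta_pos": [-0.01,0.141,0.65],"rotation": [0,0,0],"claw": -0.39}
    - {"delta_pos": [-0.01,0.141,0.75],"rotation": [0,0,0],"claw": -0.39}
    - {"delta_pos": [-0.01,0.141,0.81],"rotation": [0,0,0],"claw": -0.39}
    - {"delta_pos": [-0.01,0.141,0.81],"rotation": [0,0,0],"claw": -0.39}

```text
clock: 27.45
ee_pos: [0.6277, -0.0117, 0.0503]
ee_rot: [-2.275, -2.165, 0.001]
wrist_force: [-0.8, 0.6, 0.1]
finger_gap: 0.026
grasp_force: 0.0
```

Emit:
arm_command:
  rows:
    - {"delta_pos": [0,0,0],"rotation": [0,0,0],"claw": -1}
    - {"delta_pos": [0,0,0],"rotation": [0,0,0],"claw": -1}
    - {"delta_pos": [0,0,0],"rotation": [0,0,0],"claw": -1}
    - {"delta_pos": [0,0,0],"rotation": [0,0,0],"claw": -1}
    - {"delta_pos": [0,0,0],"rotation": [0,0,0],"claw": -1}
  newtons: 30

```text
clock: 28.08
ee_pos: [0.6288, -0.0119, 0.0517]
ee_rot: [2.275, 2.164, 0.002]
wrist_force: [1.9, -0.4, 2.1]
finger_gap: 0.0097
grasp_force: 29.5
```

Emit:
arm_command:
  rows:
    - {"delta_pos": [0,-0.1,0],"rotation": [0,0,0],"claw": -1}
    - {"delta_pos": [0,-0.25,0],"rotation": [0,0,0],"claw": -1}
    - {"delta_pos": [0,-0.4,0],"rotation": [0,0,0],"claw": -1}
    - {"delta_pos": [0,-0.55,0],"rotation": [0,0,0],"claw": -1}
    - {"delta_pos": [0,-0.7,0],"rotation": [0,0,0],"claw": -1}
    - {"delta_pos": [0,-0.85,0],"rotation": [0,0,0],"claw": -1}
    - {"delta_pos": [0,-0.95,0],"rotation": [0,0,0],"claw": -1}
    - {"delta_pos": [0,-1,0],"rotation": [0,0,0],"claw": -1}
    - {"delta_pos": [0,-1,0],"rotation": [0,0,0],"claw": -1}

```text
clock: 29.2
ee_pos: [0.4776, -0.0031, 0.0516]
ee_rot: [-2.275, -2.163, -0.002]
wrist_force: [-1.2, 5.4, 6.1]
finger_gap: 0.0094
grasp_force: 31.2
```

Emit:
arm_command:
  rows:
    - {"delta_pos": [0,-0.05,0],"rotation": [0,0,0],"claw": -1}
    - {"delta_pos": [0,-0.1,0],"rotation": [0,0,0],"claw": -1}
    - {"delta_pos": [0,-0.13,0],"rotation": [0,0,0],"claw": -1}
    - {"delta_pos": [0,-0.13,0],"rotation": [0,0,0],"claw": -1}

```text
clock: 29.7
ee_pos: [0.4587, -0.0019, 0.0516]
ee_rot: [-2.275, -2.163, -0.003]
wrist_force: [-0.6, 6.2, 5.2]
finger_gap: 0.0099
grasp_force: 31.1
```

Emit:
arm_command:
  rows:
    - {"delta_pos": [0,0,0],"rotation": [0,0,0],"claw": -0.39}
    - {"delta_pos": [0,0,0],"rotation": [0,0,0],"claw": -0.39}
    - {"delta_pos": [0,0,0],"rotation": [0,0,0],"claw": -0.39}
    - {"delta_pos": [0,0,-0.3],"rotation": [0,0,0],"claw": -0.39}
    - {"delta_pos": [0,0,-0.8],"rotation": [0,0,0],"claw": 0.4}
    - {"delta_pos": [-0.5,0,-1],"rotation": [0,0,0],"claw": 0.4}
    - {"delta_pos": [-1,0,-1],"rotation": [0,0,0],"claw": 0.4}
    - {"delta_pos": [-1,0,-1],"rotation": [0,0,0],"claw": 0.4}

```text
clock: 30.7
ee_pos: [0.4513, -0.1559, 0.2021]
ee_rot: [2.276, 2.162, -0.0]
wrist_force: [-0.5, 0.5, -0.3]
finger_gap: 0.0603
grasp_force: 0.0
```

Emit:
arm_command:
  rows:
    - {"delta_pos": [-0.5,0,0],"rotation": [0,0,0],"claw": 0.4}
    - {"delta_pos": [-1,0,0],"rotation": [0,0,-0.008],"claw": 0.4}
    - {"delta_pos": [-1,0,0],"rotation": [0,0,-0.008],"claw": 0.4}
    - {"delta_pos": [-1,0,0],"rotation": [0,0,-0.008],"claw": 0.4}

```text
clock: 31.2
ee_pos: [0.4434, -0.3041, 0.2004]
ee_rot: [-2.223, -2.218, -0.0]
wrist_force: [0.5, -0.4, 0.4]
finger_gap: 0.0601
grasp_force: 0.0
```

Run:
```python
from h import *
T=r.camera("top");S=r.camera("side")
for n,p in(("T",T),("S",S)):
    for q in("roll_a","narrow_a","drawer_handle"): print(n,q,[(np.round(d["bbox"]).astype(int).tolist(),round(d["score"],2)) for d in r.spot_in(q,p)][:7])
a=cv2.resize(T["color"][180:270,195:375],(800,400),interpolation=2)
b=cv2.resize(S["color"][190:290,230:430],(400,200),interpolation=2)
cv2.imwrite("pics/d1.png",np.vstack([a,np.hstack([b,cv2.resize(T["color"],(267,200),interpolation=3),np.zeros((200,133,3),np.uint8)])])[:,:,::-1]); print(r.observe()["ee_pos"])
```

```text
T roll_a [([230, 248, 19, 25], 0.67)]
T narrow_a [([284, 256, 19, 21], 0.86), ([310, 252, 16, 24], 0.59)]
T drawer_handle [([326, 348, 60, 7], 0.42)]
S roll_a [([264, 226, 19, 31], 0.94), ([291, 237, 18, 32], 0.65), ([281, 266, 110, 103], 0.46)]
S narrow_a [([314, 262, 24, 33], 0.78), ([297, 253, 21, 26], 0.77)]
S drawer_handle [([283, 268, 109, 104], 0.62)]
[ 0.4441306  -0.30201597  0.20098905]
```

View pics/d1.png

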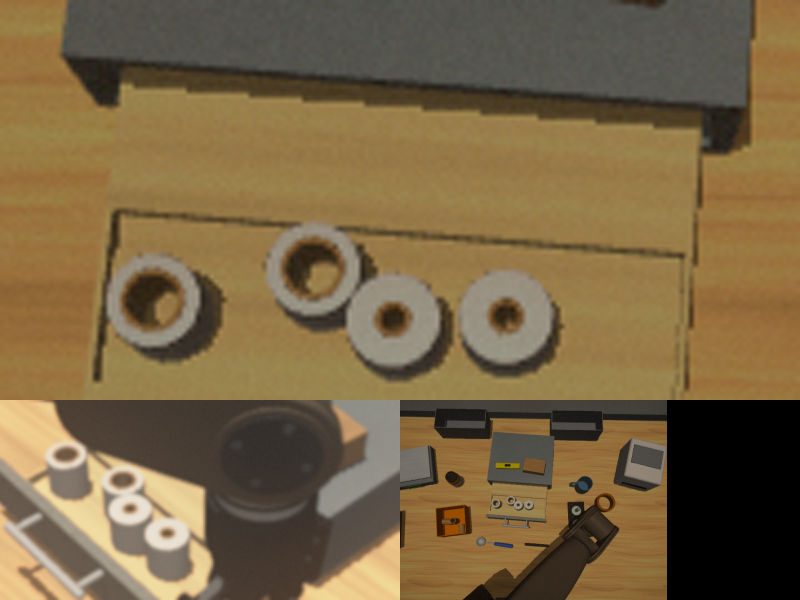

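Run:
```python
from h import *
T=r.camera("top");S=r.camera("side")
o=(195,180); k=.225
for n,u,us in(("w1",(154,297),(264,226)),("w2",(314,267),(291,237)),("n1",(393,320),0),("n2",(507,317),0)):
    uv=(o[0]+u[0]*k,o[1]+u[1]*k); x0=back(T,uv,.072); print(n,x0)
print(back(S,(230+67*.5,190+(455-400)*.5),.072),back(S,(230+123*.5,190+(480-400)*.5),.072))
for n,c in (("roof",(120,68)),("roofR",(700,105)),("bayL",(118,212)),("bayR",(684,255))): print(n,back(T,(o[0]+c[0]*k,o[1]+c[1]*k),.094 if n[0]=="r" else .034))
a=(195+118*k,180+212*k)
# spindle tips in both
c=(100/380,140/290); d=(150/380,140/290)
for t,s in(((185,353),(643,340)),((193,427),(579,395)),((203,499),(508,453))):
    uT=(380+t[0]*c[0],230+(t[1]-290)*c[1]); uS=(300+(s[0]-380)*d[0],310+(s[1]-290)*d[1]); print("tip",back(T,uT,.072)[:2],back(S,uS,.072)[:2])
for t,s in(((163,363),(638,380)),((170,431),(574,432)),((179,500),(505,490))):
    uT=(380+t[0]*c[0],230+(t[1]-290)*c[1]); uS=(300+(s[0]-380)*d[0],310+(s[1]-290)*d[1]); print("disc",back(T,uT,.012)[:2],back(S,uS,.012)[:2])
```

```text
w1 [0.57777058 0.10567914 0.072     ]
w2 [0.59444601 0.02725755 0.072     ]
n1 [ 0.5686185  -0.01273595  0.072     ]
n2 [ 0.57124478 -0.06885525  0.072     ]
[0.57708432 0.10710072 0.072     ] [0.59468334 0.02946075 0.072     ]
roof [0.68832702 0.12464724 0.094     ]
roofR [ 0.67507048 -0.16172434  0.094     ]
bayL [0.6287864  0.13367168 0.034     ]
bayR [ 0.61198392 -0.15814038  0.034     ]
tip [ 0.5563685  -0.33004425] [ 0.55328995 -0.32586113]
tip [ 0.47873719 -0.33273143] [ 0.47813172 -0.33112537]
tip [ 0.40527908 -0.3365108 ] [ 0.40403345 -0.33460269]
disc [ 0.55451155 -0.33004334] [ 0.55430204 -0.32853084]
disc [ 0.47933821 -0.33261434] [ 0.47941282 -0.33097448]
disc [ 0.40502427 -0.33627422] [ 0.40384972 -0.33461858]
```

Emit:
arm_command:
  rows:
    - {"delta_pos": [0.4,0.2,0],"rotation": [0,0,0],"claw": 0.4}
    - {"delta_pos": [0.8,0.4,0.2],"rotation": [0,0,0],"claw": 0.4}
    - {"delta_pos": [1,0.5,0.2],"rotation": [0,0,0],"claw": 0.4}
    - {"delta_pos": [1,0.5,0.2],"rotation": [0,0,0],"claw": 0.4}

```text
clock: 32.2
ee_pos: [0.5191, -0.1499, 0.17]
ee_rot: [-2.214, -2.226, 0.0]
wrist_force: [-0.2, -0.9, 0.5]
finger_gap: 0.0598
grasp_force: 0.0
```

Emit:
arm_command:
  rows:
    - {"delta_pos": [0.4,0.2,0],"rotation": [0,0,0],"claw": 0.4}
    - {"delta_pos": [0.8,0.4,0],"rotation": [0,0,0],"claw": 0.4}
    - {"delta_pos": [1,0.5,0],"rotation": [0,0,0],"claw": 0.4}
    - {"delta_pos": [1,0.5,0],"rotation": [0,0,0],"claw": 0.4}

```text
clock: 32.7
ee_pos: [0.5945, -0.0015, 0.1713]
ee_rot: [2.216, 2.225, 0.001]
wrist_force: [0.0, -0.6, 1.4]
finger_gap: 0.0599
grasp_force: 0.0
```

Emit:
arm_command:
  rows:
    - {"delta_pos": [0.21,0.003,0],"rotation": [0,0,0.048],"claw": 0.4}
    - {"delta_pos": [0.21,0.003,0],"rotation": [0,0,0.048],"claw": 0.4}
    - {"delta_pos": [0.21,0.003,0],"rotation": [0,0,0.048],"claw": 0.4}
    - {"delta_pos": [0.21,0.003,0],"rotation": [0,0,0.048],"claw": 0.4}
    - {"delta_pos": [0.21,0.003,0],"rotation": [0,0,0.048],"claw": 0.4}

```text
clock: 33.33
ee_pos: [0.5941, 0.0277, 0.171]
ee_rot: [2.529, 1.863, -0.0]
wrist_force: [-0.6, -0.3, 0.9]
finger_gap: 0.0599
grasp_force: 0.0
```

Run:
```python
from h import *
S=r.camera("side")
print([(np.round(d["bbox"]).astype(int).tolist(),round(d["score"],2)) for d in r.spot_in("roll_a",S)][:7])
delta([.5945,.0285,.040],-.30); print(r.observe()["ee_pos"])
```

```text
[([292, 234, 23, 29], 0.84), ([263, 225, 22, 31], 0.61), ([298, 253, 18, 30], 0.26)]
[0.004 0.002 0.873] [ 0.      0.     -0.0002]
[0.59408745 0.02808003 0.17092633]
```

Emit:
arm_command:
  rows:
    - {"delta_pos": [0,0,0.3],"rotation": [0,0,0],"claw": 0.4}
    - {"delta_pos": [0,0,0.55],"rotation": [0,0,0],"claw": 0.4}
    - {"delta_pos": [0,0,0.75],"rotation": [0,0,0],"claw": 0.4}
    - {"delta_pos": [0,0,0.873],"rotation": [0,0,0],"claw": 0.4}
    - {"delta_pos": [0,0,0.873],"rotation": [0,0,0],"claw": 0.4}
    - {"delta_pos": [0,0,0.873],"rotation": [0,0,0],"claw": -1}
    - {"delta_pos": [0,0,0.873],"rotation": [0,0,0],"claw": -1}
    - {"delta_pos": [0,0,0.873],"rotation": [0,0,0],"claw": -1}
    - {"delta_pos": [0,0,0.873],"rotation": [0,0,0],"claw": -1}
    - {"delta_pos": [0,0,0.873],"rotation": [0,0,0],"claw": -1}
  newtons: 30

```text
clock: 34.67
ee_pos: [0.5949, 0.0285, 0.0411]
ee_rot: [2.528, 1.863, 0.002]
wrist_force: [-0.8, -0.3, 4.3]
finger_gap: 0.0465
grasp_force: 31.3
```

Emit:
arm_command:
  rows:
    - {"delta_pos": [0,0,-0.2],"rotation": [0,0,0],"claw": -1}
    - {"delta_pos": [0,0,-0.5],"rotation": [0,0,0],"claw": -1}
    - {"delta_pos": [0,0,-0.873],"rotation": [0,0,0],"claw": -1}
    - {"delta_pos": [0,0,-0.873],"rotation": [0,0,-0.048],"claw": -1}
    - {"delta_pos": [0,0,-0.873],"rotation": [0,0,-0.048],"claw": -1}
    - {"delta_pos": [0,0,-0.873],"rotation": [0,0,-0.048],"claw": -1}

```text
clock: 35.42
ee_pos: [0.5936, 0.0287, 0.1702]
ee_rot: [-2.222, -2.22, 0.001]
wrist_force: [-0.4, -0.1, -0.1]
finger_gap: 0.0464
grasp_force: 31.2
```

Emit:
arm_command:
  rows:
    - {"delta_pos": [-0.4,-0.1,0],"rotation": [0,0,0],"claw": -1}
    - {"delta_pos": [-0.8,-0.2,0],"rotation": [0,0,0],"claw": -1}
    - {"delta_pos": [-1,-0.263,0],"rotation": [0,0,0],"claw": -1}
    - {"delta_pos": [-1,-0.263,0],"rotation": [0,0,0],"claw": -1}

```text
clock: 35.92
ee_pos: [0.5539, -0.1232, 0.1702]
ee_rot: [-2.226, -2.215, 0.001]
wrist_force: [0.1, 0.4, -0.3]
finger_gap: 0.0464
grasp_force: 31.2
```

Emit:
arm_command:
  rows:
    - {"delta_pos": [-0.4,0,0],"rotation": [0,0,0],"claw": -1}
    - {"delta_pos": [-0.8,0,0],"rotation": [0,0,0],"claw": -1}
    - {"delta_pos": [-1,0,0],"rotation": [0,0,0],"claw": -1}
    - {"delta_pos": [-1,0,0],"rotation": [0,0,0],"claw": -1}

```text
clock: 36.42
ee_pos: [0.555, -0.2723, 0.1703]
ee_rot: [-2.224, -2.218, -0.0]
wrist_force: [0.5, 0.3, -0.5]
finger_gap: 0.0466
grasp_force: 31.2
```

Emit:
arm_command:
  rows:
    - {"delta_pos": [-0.387,0,0],"rotation": [0,0,0],"claw": -1}
    - {"delta_pos": [-0.387,0,0],"rotation": [0,0,0],"claw": -1}
    - {"delta_pos": [-0.387,0,0.2],"rotation": [0,0,0],"claw": -1}
    - {"delta_pos": [-0.387,0,0.4],"rotation": [0,0,0],"claw": -1}
    - {"delta_pos": [-0.387,0,0.4],"rotation": [0,0,0],"claw": -1}
    - {"delta_pos": [-0.387,0,0.4],"rotation": [0,0,0],"claw": -1}

```text
clock: 37.17
ee_pos: [0.5558, -0.3284, 0.1119]
ee_rot: [2.219, 2.223, 0.001]
wrist_force: [0.6, -0.2, 0.4]
finger_gap: 0.047
grasp_force: 31.2
```

Run:
```python
from h import *
T=r.camera("top");S=r.camera("side"); c=T["color"][210:370,350:510]; d=S["color"][270:450,290:470]
z=lambda i:cv2.resize(i,(400,400),interpolation=2)
cv2.imwrite("pics/e1.png",np.hstack([z(c),z(d)])[:,:,::-1]); delta([.5547,-.3293,.11])
m=best("roll_a",S,proj(S,[[.5547,-.3293,.12]])[0]); print(m.sum(),fit([(S,m)],cyl(.048,.05),[.5547,-.3293],r.observe()["ee_pos"][2]-.018,False), r.observe()["ee_pos"])
```

```text
[ 0.001 -0.009  0.02 ] [0.0004 0.0003 0.0002]
416 (array([ 0.55760281, -0.32526367]), np.float64(0.4759568204121688)) [ 0.555957   -0.32970679  0.11293219]
```

View pics/e1.png

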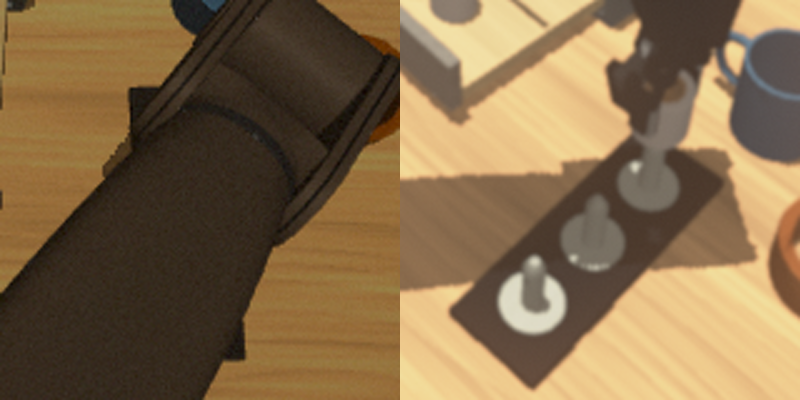

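Run:
```python
from h import *
S=r.camera("side"); img=cv2.resize(S["color"][280:380,370:490],(720,600),interpolation=2).copy()
def dr(P,c):
    h=cv2.convexHull(((proj(S,P)-[370,280]+.5)*6-.5).round().astype(np.int32)); cv2.polylines(img,[h],True,c,1)
t=r.observe()["ee_pos"]; print(t)
dr(place(cyl(.048,.05),.5550,-.3293,.111-.018),(0,255,0)); dr(place(cyl(.018,.062),.5547,-.3293,.012),(255,0,0))
cv2.imwrite("pics/e2.png",img[:,:,::-1])
```

```text
[ 0.55578024 -0.32979135  0.1127227 ]
```

View pics/e2.png

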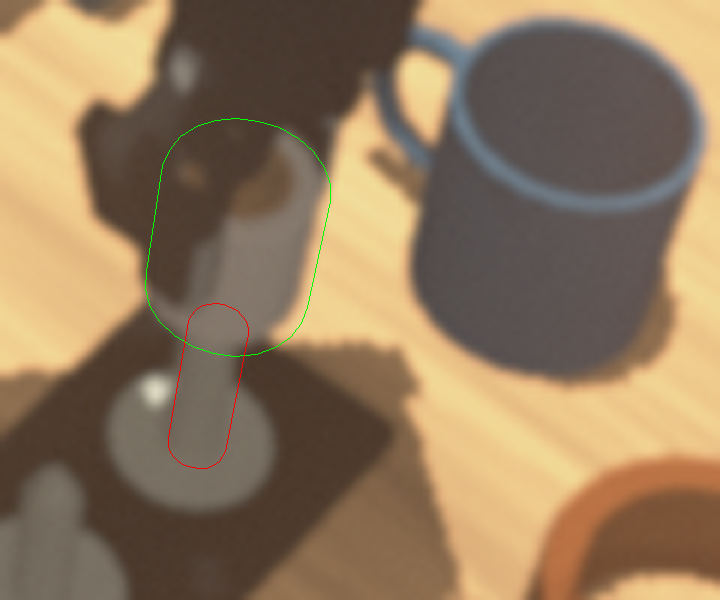

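Emit:
arm_command:
  rows:
    - {"delta_pos": [0,0,0.07],"rotation": [0,0,0],"claw": -1}
    - {"delta_pos": [0,0,0.14],"rotation": [0,0,0],"claw": -1}
    - {"delta_pos": [0,0,0.2],"rotation": [0,0,0],"claw": -1}
    - {"delta_pos": [0,0,0.26],"rotation": [0,0,0],"claw": -1}
    - {"delta_pos": [0,0,0.26],"rotation": [0,0,0],"claw": -1}

```text
clock: 38.0
ee_pos: [0.5542, -0.329, 0.0704]
ee_rot: [-2.219, -2.22, 0.0]
wrist_force: [-0.4, 0.6, -0.5]
finger_gap: 0.0465
grasp_force: 31.2
```

Emit:
arm_command:
  rows:
    - {"delta_pos": [0,0,0.08],"rotation": [0,0,0],"claw": -1}
    - {"delta_pos": [0,0,0.16],"rotation": [0,0,0],"claw": -1}
    - {"delta_pos": [0,0,0.22],"rotation": [0,0,0],"claw": -1}
    - {"delta_pos": [0,0,0.26],"rotation": [0,0,0],"claw": -1}
    - {"delta_pos": [0,0,0.275],"rotation": [0,0,0],"claw": -1}
    - {"delta_pos": [0,0,0.275],"rotation": [0,0,0],"claw": -1}
    - {"delta_pos": [0,0,0.275],"rotation": [0,0,0],"claw": -1}

```text
clock: 38.88
ee_pos: [0.5551, -0.3296, 0.0312]
ee_rot: [2.22, 2.222, 0.0]
wrist_force: [-1.9, 0.9, 2.8]
finger_gap: 0.0464
grasp_force: 31.5
```

Emit:
arm_command:
  rows:
    - {"delta_pos": [0,0,0],"rotation": [0,0,0],"claw": 0.4}
    - {"delta_pos": [0,0,0],"rotation": [0,0,0],"claw": 0.4}
    - {"delta_pos": [0,0,0],"rotation": [0,0,0],"claw": 0.4}
    - {"delta_pos": [0,0,0],"rotation": [0,0,0],"claw": 0.4}
    - {"delta_pos": [0,0,-0.3],"rotation": [0,0,0],"claw": 0.4}
    - {"delta_pos": [0,0,-0.6],"rotation": [0,0,0],"claw": 0.4}
    - {"delta_pos": [0,0,-0.9],"rotation": [0,0,0],"claw": 0.4}
    - {"delta_pos": [0,0,-0.95],"rotation": [0,0,0],"claw": 0.4}

```text
clock: 39.88
ee_pos: [0.5569, -0.331, 0.1782]
ee_rot: [2.215, 2.216, 0.001]
wrist_force: [0.7, 0.1, -0.3]
finger_gap: 0.0598
grasp_force: 0.0
```

Emit:
arm_command:
  rows:
    - {"delta_pos": [0.4,0,0],"rotation": [0,0,0],"claw": 0.4}
    - {"delta_pos": [0.8,0.1,0],"rotation": [0,0,0],"claw": 0.4}
    - {"delta_pos": [1,0.15,0],"rotation": [0,0,0],"claw": 0.4}
    - {"delta_pos": [1,0.15,0],"rotation": [0,0,0],"claw": 0.4}

```text
clock: 40.38
ee_pos: [0.5769, -0.1771, 0.1716]
ee_rot: [-2.215, -2.224, 0.001]
wrist_force: [0.2, -0.6, -0.1]
finger_gap: 0.0599
grasp_force: 0.0
```

Emit:
arm_command:
  rows:
    - {"delta_pos": [0.4,0,0],"rotation": [0,0,0],"claw": 0.4}
    - {"delta_pos": [0.8,0,0],"rotation": [0,0,0],"claw": 0.4}
    - {"delta_pos": [1,0,0],"rotation": [0,0,0],"claw": 0.4}
    - {"delta_pos": [1,0,0],"rotation": [0,0,0],"claw": 0.4}

```text
clock: 40.88
ee_pos: [0.5767, -0.0287, 0.1722]
ee_rot: [-2.218, -2.224, 0.002]
wrist_force: [-0.0, 0.5, 1.3]
finger_gap: 0.0595
grasp_force: 0.0
```

Run:
```python
from h import *
T=r.camera("top");S=r.camera("side")
c=T["color"][180:370,195:495]; d=S["color"][190:450,230:490]
cv2.imwrite("pics/f1.png",np.hstack([cv2.resize(c,(480,304),interpolation=2),cv2.resize(d,(304,304),interpolation=2)])[:,:,::-1])
for n,p in(("T",T),("S",S)):
  for q in("roll_a","narrow_a"): print(n,q,[(np.round(d["bbox"]).astype(int).tolist(),round(d["score"],2)) for d in r.spot_in(q,p)][:7])
print(r.observe()["ee_pos"])
```

```text
T roll_a [([426, 263, 24, 25], 0.71)]
T narrow_a [([261, 158, 58, 16], 0.63), ([313, 254, 16, 21], 0.6), ([427, 298, 47, 111], 0.18)]
S roll_a [([264, 226, 21, 32], 0.86), ([403, 346, 25, 35], 0.85)]
S narrow_a [([314, 262, 26, 34], 0.72), ([296, 253, 26, 35], 0.67)]
[ 0.57723789 -0.03096247  0.17294228]
```

View pics/f1.png

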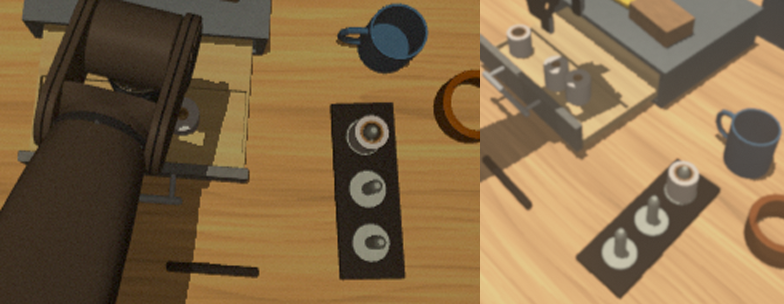

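Emit:
arm_command:
  rows:
    - {"delta_pos": [0.4,0,0],"rotation": [0,0,0],"claw": 0.4}
    - {"delta_pos": [0.7,0,0],"rotation": [0,0,0],"claw": 0.4}
    - {"delta_pos": [0.9,0,0],"rotation": [0,0,0],"claw": 0.4}
    - {"delta_pos": [0.9,0,0],"rotation": [0,0,0],"claw": 0.4}
    - {"delta_pos": [0.9,0,0],"rotation": [0,0,0],"claw": 0.4}

```text
clock: 41.8
ee_pos: [0.5773, 0.1045, 0.173]
ee_rot: [2.221, 2.221, -0.001]
wrist_force: [-0.1, 0.4, -0.4]
finger_gap: 0.06
grasp_force: 0.0
```

Emit:
arm_command:
  rows:
    - {"delta_pos": [0,0,0.3],"rotation": [0,0,0],"claw": 0.4}
    - {"delta_pos": [0,0,0.55],"rotation": [0,0,0],"claw": 0.4}
    - {"delta_pos": [0,0,0.75],"rotation": [0,0,0],"claw": 0.4}
    - {"delta_pos": [0,0,0.88],"rotation": [0,0,0],"claw": 0.4}
    - {"delta_pos": [0,0,0.88],"rotation": [0,0,0],"claw": 0.4}
    - {"delta_pos": [0,0,0.88],"rotation": [0,0,0],"claw": -1}
    - {"delta_pos": [0,0,0.88],"rotation": [0,0,0],"claw": -1}
    - {"delta_pos": [0,0,0.88],"rotation": [0,0,0],"claw": -1}
    - {"delta_pos": [0,0,0.88],"rotation": [0,0,0],"claw": -1}
    - {"delta_pos": [0,0,0.88],"rotation": [0,0,0],"claw": -1}

```text
clock: 43.05
ee_pos: [0.5778, 0.1056, 0.0422]
ee_rot: [2.22, 2.221, 0.002]
wrist_force: [-0.9, 0.3, 4.6]
finger_gap: 0.0471
grasp_force: 31.3
```

Emit:
arm_command:
  rows:
    - {"delta_pos": [0,0,-0.2],"rotation": [0,0,0],"claw": -1}
    - {"delta_pos": [0,0,-0.5],"rotation": [0,0,0],"claw": -1}
    - {"delta_pos": [0,0,-0.88],"rotation": [0,0,0],"claw": -1}
    - {"delta_pos": [0,0,-0.88],"rotation": [0,0,0],"claw": -1}
    - {"delta_pos": [0,0,-0.88],"rotation": [0,0,0],"claw": -1}

```text
clock: 43.68
ee_pos: [0.5764, 0.1056, 0.1722]
ee_rot: [-2.22, -2.222, 0.001]
wrist_force: [-0.1, 0.0, -1.3]
finger_gap: 0.0474
grasp_force: 31.2
```

Emit:
arm_command:
  rows:
    - {"delta_pos": [-0.4,-0.1,0],"rotation": [0,0,0],"claw": -1}
    - {"delta_pos": [-0.8,-0.2,0],"rotation": [0,0,0],"claw": -1}
    - {"delta_pos": [-1,-0.3,0],"rotation": [0,0,0],"claw": -1}
    - {"delta_pos": [-1,-0.3,0],"rotation": [0,0,0],"claw": -1}

```text
clock: 44.18
ee_pos: [0.53, -0.0459, 0.1703]
ee_rot: [-2.222, -2.215, 0.004]
wrist_force: [0.3, 0.5, -0.6]
finger_gap: 0.0471
grasp_force: 31.2
```

Emit:
arm_command:
  rows:
    - {"delta_pos": [-0.4,-0.1,0],"rotation": [0,0,0],"claw": -1}
    - {"delta_pos": [-0.8,-0.3,0],"rotation": [0,0,0],"claw": -1}
    - {"delta_pos": [-1,-0.4,0],"rotation": [0,0,0],"claw": -1}
    - {"delta_pos": [-1,-0.4,0],"rotation": [0,0,0],"claw": -1}

```text
clock: 44.68
ee_pos: [0.4712, -0.1952, 0.1715]
ee_rot: [-2.222, -2.217, 0.001]
wrist_force: [0.5, 0.3, -0.9]
finger_gap: 0.0469
grasp_force: 31.2
```

Emit:
arm_command:
  rows:
    - {"delta_pos": [-0.4,-0.2,0],"rotation": [0,0,0],"claw": -1}
    - {"delta_pos": [-0.7,-0.4,0],"rotation": [0,0,0],"claw": -1}
    - {"delta_pos": [-0.937,-0.45,0],"rotation": [0,0,0],"claw": -1}
    - {"delta_pos": [-0.937,-0.45,0],"rotation": [0,0,0],"claw": -1}
    - {"delta_pos": [-0.937,-0.45,0.2],"rotation": [0,0,0],"claw": -1}
    - {"delta_pos": [-0.937,-0.45,0.4],"rotation": [0,0,0],"claw": -1}
    - {"delta_pos": [-0.937,-0.45,0.4],"rotation": [0,0,0],"claw": -1}
    - {"delta_pos": [-0.937,-0.45,0.4],"rotation": [0,0,0],"claw": -1}

```text
clock: 45.68
ee_pos: [0.4059, -0.3344, 0.1137]
ee_rot: [2.219, 2.224, 0.0]
wrist_force: [0.2, -0.4, -0.3]
finger_gap: 0.0472
grasp_force: 31.3
```

Run:
```python
from h import *
S=r.camera("side"); img=cv2.resize(S["color"][320:440,290:434],(720,600),interpolation=2).copy()
def dr(P,c):
    h=cv2.convexHull(((proj(S,P)-[290,320]+.5)*5-.5).round().astype(np.int32)); cv2.polylines(img,[h],True,c,1)
t=r.observe()["ee_pos"]; print(t); delta([.4047,-.3355,.031])
dr(place(cyl(.048,.05),.4047,-.3355,t[2]-.019),(0,255,0)); dr(place(cyl(.018,.062),.4047,-.3355,.012),(255,0,0))
cv2.imwrite("pics/g1.png",img[:,:,::-1])
```

```text
[ 0.40604992 -0.33501176  0.11440585]
[-0.002 -0.01   0.556] [0.0002 0.0002 0.0003]
```

View pics/g1.png

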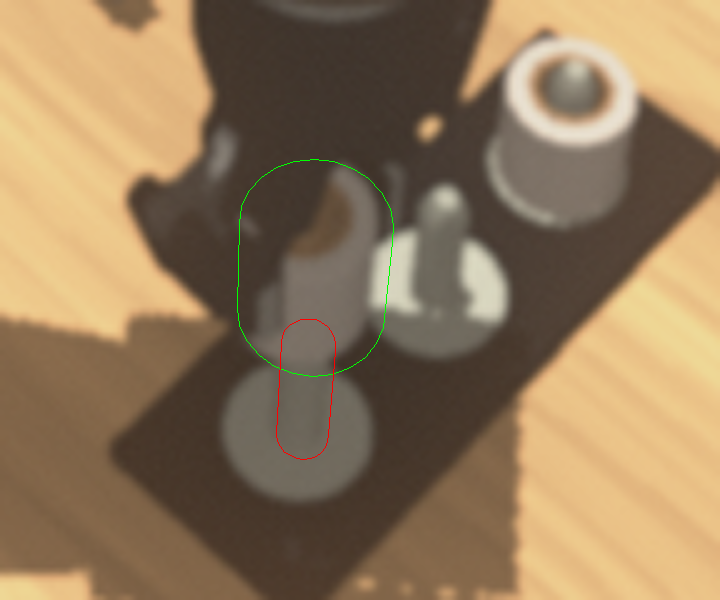

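Emit:
arm_command:
  rows:
    - {"delta_pos": [-0.013,-0.005,0],"rotation": [0,0,0],"claw": -1}
    - {"delta_pos": [-0.013,-0.005,0.07],"rotation": [0,0,0],"claw": -1}
    - {"delta_pos": [-0.013,-0.005,0.14],"rotation": [0,0,0],"claw": -1}
    - {"delta_pos": [-0.013,-0.005,0.2],"rotation": [0,0,0],"claw": -1}
    - {"delta_pos": [-0.013,-0.005,0.26],"rotation": [0,0,0],"claw": -1}
    - {"delta_pos": [-0.013,-0.005,0.26],"rotation": [0,0,0],"claw": -1}

```text
clock: 46.48
ee_pos: [0.4036, -0.3365, 0.0729]
ee_rot: [-2.219, -2.22, -0.0]
wrist_force: [0.6, 0.0, -0.6]
finger_gap: 0.047
grasp_force: 31.3
```

Entering without force; go on down, release, and return towards the drawer.

Emit:
arm_command:
  rows:
    - {"delta_pos": [0,0,0.08],"rotation": [0,0,0],"claw": -1}
    - {"delta_pos": [0,0,0.16],"rotation": [0,0,0],"claw": -1}
    - {"delta_pos": [0,0,0.22],"rotation": [0,0,0],"claw": -1}
    - {"delta_pos": [0,0,0.26],"rotation": [0,0,0],"claw": -1}
    - {"delta_pos": [0,0,0.285],"rotation": [0,0,0],"claw": -1}
    - {"delta_pos": [0,0,0.285],"rotation": [0,0,0],"claw": -1}
    - {"delta_pos": [0,0,0.285],"rotation": [0,0,0],"claw": -1}

```text
clock: 47.35
ee_pos: [0.4042, -0.3372, 0.0323]
ee_rot: [-2.22, -2.222, 0.0]
wrist_force: [-1.7, 1.9, 5.3]
finger_gap: 0.0473
grasp_force: 31.8
```

Emit:
arm_command:
  rows:
    - {"delta_pos": [0,0,0],"rotation": [0,0,0],"claw": 0.4}
    - {"delta_pos": [0,0,0],"rotation": [0,0,0],"claw": 0.4}
    - {"delta_pos": [0,0,0],"rotation": [0,0,0],"claw": 0.4}
    - {"delta_pos": [0,0,0],"rotation": [0,0,0],"claw": 0.4}
    - {"delta_pos": [0,0,-0.3],"rotation": [0,0,0],"claw": 0.4}
    - {"delta_pos": [0,0,-0.6],"rotation": [0,0,0],"claw": 0.4}
    - {"delta_pos": [0,0,-0.9],"rotation": [0,0,0],"claw": 0.4}
    - {"delta_pos": [0,0,-0.95],"rotation": [0,0,0],"claw": 0.4}

```text
clock: 48.35
ee_pos: [0.4057, -0.3389, 0.1781]
ee_rot: [2.215, 2.217, -0.001]
wrist_force: [-0.3, -1.0, -0.1]
finger_gap: 0.0595
grasp_force: 0.0
```

Emit:
arm_command:
  rows:
    - {"delta_pos": [0.4,0.1,0],"rotation": [0,0,0],"claw": -0.39}
    - {"delta_pos": [0.8,0.2,0],"rotation": [0,0,0],"claw": -0.39}
    - {"delta_pos": [1,0.35,0],"rotation": [0,0,0],"claw": -0.39}
    - {"delta_pos": [1,0.35,0],"rotation": [0,0,0],"claw": -0.39}

```text
clock: 48.85
ee_pos: [0.4566, -0.1848, 0.1725]
ee_rot: [-2.215, -2.225, 0.001]
wrist_force: [-0.3, -0.3, 1.0]
finger_gap: 0.0265
grasp_force: 0.0
```

Run:
```python
from h import *
T=r.camera("top");S=r.camera("side")
c=T["color"][180:370,195:495]; d=S["color"][190:450,230:490]
cv2.imwrite("pics/f2.png",np.hstack([cv2.resize(c,(480,304),interpolation=2),cv2.resize(d,(304,304),interpolation=2)])[:,:,::-1])
for n,p in(("T",T),("S",S)):
  for q in("roll_a","narrow_a"): print(n,q,[(np.round(d["bbox"]).astype(int).tolist(),round(d["score"],2)) for d in r.spot_in(q,p)][:7])
delta([.458,0,.05],-.05);print(r.observe()["ee_pos"])
```

```text
T roll_a [([425, 263, 22, 23], 0.76), ([428, 331, 22, 20], 0.64), ([279, 247, 148, 107], 0.34)]
T narrow_a [([309, 253, 22, 23], 0.97), ([283, 256, 20, 22], 0.68), ([491, 249, 50, 44], 0.63)]
S roll_a [([349, 400, 27, 42], 0.73), ([404, 345, 28, 34], 0.58)]
S narrow_a [([308, 273, 5, 10], 0.44)]
[1.253 0.012 0.824] [-0.0001 -0.      0.0078]
[ 0.45602629 -0.18801974  0.17356657]
```

View pics/f2.png

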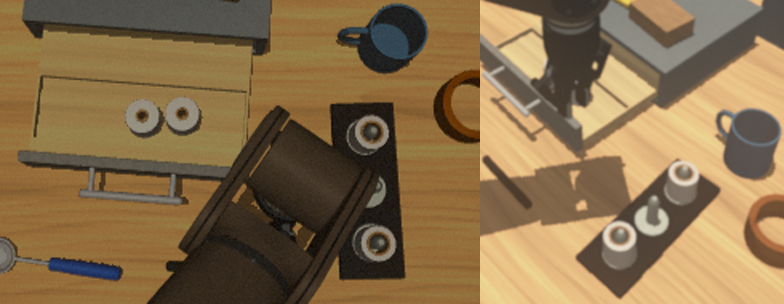

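Emit:
arm_command:
  rows:
    - {"delta_pos": [0.4,0.01,0],"rotation": [0,0,0],"claw": -0.39}
    - {"delta_pos": [0.8,0.01,0],"rotation": [0,0,0],"claw": -0.39}
    - {"delta_pos": [1,0.01,0],"rotation": [0,0,0],"claw": -0.39}
    - {"delta_pos": [1,0.01,0],"rotation": [0,0,0],"claw": -0.39}

```text
clock: 49.65
ee_pos: [0.4576, -0.0362, 0.1738]
ee_rot: [-2.218, -2.224, 0.0]
wrist_force: [0.3, -0.4, 0.9]
finger_gap: 0.026
grasp_force: 0.0
```

Emit:
arm_command:
  rows:
    - {"delta_pos": [0.24,0,0],"rotation": [0,0,0.008],"claw": -0.39}
    - {"delta_pos": [0.24,0,0],"rotation": [0,0,0.008],"claw": -0.39}
    - {"delta_pos": [0.24,0,0],"rotation": [0,0,0.008],"claw": -0.39}
    - {"delta_pos": [0.24,0,0],"rotation": [0,0,0.008],"claw": -0.39}

```text
clock: 50.15
ee_pos: [0.4581, -0.0023, 0.1739]
ee_rot: [2.277, 2.164, -0.0]
wrist_force: [0.8, 0.2, -0.1]
finger_gap: 0.0258
grasp_force: 0.0
```

Run:
```python
from h import *
for i in range(3): r.camera("top"); delta([.4585,-.002,.05],-.05)
```

```text
[0.001 0.003 0.826] [ 0.      0.     -0.0002]
[-0.     0.003  0.826] [-0.      0.     -0.0001]
[-0.001  0.003  0.826] [ 0.      0.     -0.0001]
```

Emit:
arm_command:
  rows:
    - {"delta_pos": [0,0.003,0.3],"rotation": [0,0,0],"claw": -0.39}
    - {"delta_pos": [0,0.003,0.5],"rotation": [0,0,0],"claw": -0.39}
    - {"delta_pos": [0,0.003,0.65],"rotation": [0,0,0],"claw": -0.39}
    - {"delta_pos": [0,0.003,0.75],"rotation": [0,0,0],"claw": -0.39}
    - {"delta_pos": [0,0.003,0.82],"rotation": [0,0,0],"claw": -0.39}
    - {"delta_pos": [0,0.003,0.82],"rotation": [0,0,0],"claw": -0.39}
    - {"delta_pos": [0,0.003,0.82],"rotation": [0,0,0],"claw": -1}
    - {"delta_pos": [0,0.003,0.82],"rotation": [0,0,0],"claw": -1}
    - {"delta_pos": [0,0.003,0.82],"rotation": [0,0,0],"claw": -1}
    - {"delta_pos": [0,0.003,0.82],"rotation": [0,0,0],"claw": -1}
    - {"delta_pos": [0,0.003,0.82],"rotation": [0,0,0],"claw": -1}

```text
clock: 51.68
ee_pos: [0.4591, -0.0012, 0.0517]
ee_rot: [2.275, 2.165, 0.001]
wrist_force: [-1.2, -0.4, 4.0]
finger_gap: 0.0097
grasp_force: 29.7
```

Emit:
arm_command:
  rows:
    - {"delta_pos": [0,0.06,0],"rotation": [0,0,0],"claw": -1}
    - {"delta_pos": [0,0.14,0],"rotation": [0,0,0],"claw": -1}
    - {"delta_pos": [0,0.24,0],"rotation": [0,0,0],"claw": -1}
    - {"delta_pos": [0,0.34,0],"rotation": [0,0,0],"claw": -1}
    - {"delta_pos": [0,0.44,0],"rotation": [0,0,0],"claw": -1}
    - {"delta_pos": [0,0.54,0],"rotation": [0,0,0],"claw": -1}
    - {"delta_pos": [0,0.64,0],"rotation": [0,0,0],"claw": -1}
    - {"delta_pos": [0,0.74,0],"rotation": [0,0,0],"claw": -1}
    - {"delta_pos": [0,0.84,0],"rotation": [0,0,0],"claw": -1}
    - {"delta_pos": [0,0.92,0],"rotation": [0,0,0],"claw": -1}
    - {"delta_pos": [0,0.97,0],"rotation": [0,0,0],"claw": -1}
    - {"delta_pos": [0,1,0],"rotation": [0,0,0],"claw": -1}
    - {"delta_pos": [0,1,0],"rotation": [0,0,0],"claw": -1}

```text
clock: 53.3
ee_pos: [0.6095, -0.01, 0.0517]
ee_rot: [2.273, 2.163, 0.0]
wrist_force: [0.7, -5.3, 3.1]
finger_gap: 0.0097
grasp_force: 29.7
```

Emit:
arm_command:
  rows:
    - {"delta_pos": [0,0.04,0],"rotation": [0,0,0],"claw": -1}
    - {"delta_pos": [0,0.08,0],"rotation": [0,0,0],"claw": -1}
    - {"delta_pos": [0,0.11,0],"rotation": [0,0,0],"claw": -1}
    - {"delta_pos": [0,0.13,0],"rotation": [0,0,0],"claw": -1}
    - {"delta_pos": [0,0.13,0],"rotation": [0,0,0],"claw": -1}

```text
clock: 53.92
ee_pos: [0.6286, -0.0112, 0.0517]
ee_rot: [2.273, 2.164, -0.001]
wrist_force: [-0.9, -5.1, 4.8]
finger_gap: 0.0095
grasp_force: 29.7
```

Emit:
arm_command:
  rows:
    - {"delta_pos": [0,0.007,0],"rotation": [0,0,0],"claw": -1}
    - {"delta_pos": [0,0.013,0],"rotation": [0,0,0],"claw": -1}
    - {"delta_pos": [0,0.013,0],"rotation": [0,0,0],"claw": -1}
    - {"delta_pos": [0,0.013,0],"rotation": [0,0,0],"claw": -1}

```text
clock: 54.42
ee_pos: [0.6302, -0.0113, 0.0517]
ee_rot: [2.273, 2.164, -0.002]
wrist_force: [-0.9, -5.8, 5.5]
finger_gap: 0.0096
grasp_force: 29.8
```

Emit:
arm_command:
  rows:
    - {"delta_pos": [0,0.01,0],"rotation": [0,0,0],"claw": -1}
    - {"delta_pos": [0,0.02,0],"rotation": [0,0,0],"claw": -1}
    - {"delta_pos": [0,0.02,0],"rotation": [0,0,0],"claw": -1}
    - {"delta_pos": [0,0.02,0],"rotation": [0,0,0],"claw": -1}

```text
clock: 54.92
ee_pos: [0.6304, -0.0112, 0.0516]
ee_rot: [-2.272, -2.165, 0.011]
wrist_force: [-9.2, -5.8, 11.6]
finger_gap: 0.0101
grasp_force: 30.5
```

Emit:
arm_command:
  rows:
    - {"delta_pos": [0,0,0],"rotation": [0,0,0],"claw": -0.39}
    - {"delta_pos": [0,0,0],"rotation": [0,0,0],"claw": -0.39}
    - {"delta_pos": [0,-0.01,0],"rotation": [0,0,0],"claw": -0.39}
    - {"delta_pos": [0,-0.01,-0.3],"rotation": [0,0,0],"claw": -0.39}
    - {"delta_pos": [0,-0.01,-0.7],"rotation": [0,0,0],"claw": -0.39}
    - {"delta_pos": [0,-0.01,-1],"rotation": [0,0,0],"claw": -0.39}
    - {"delta_pos": [0,-0.01,-1],"rotation": [0,0,0],"claw": -0.39}

```text
clock: 55.8
ee_pos: [0.634, -0.0098, 0.2068]
ee_rot: [2.269, 2.16, 0.01]
wrist_force: [0.4, -0.2, -1.0]
finger_gap: 0.026
grasp_force: 0.0
```

Emit:
arm_command:
  rows:
    - {"delta_pos": [0.5,-0.3,0],"rotation": [0,0,0],"claw": -0.39}
    - {"delta_pos": [1,-0.6,0],"rotation": [0,0,0],"claw": -0.39}
    - {"delta_pos": [1,-0.6,0],"rotation": [0,0,0],"claw": -0.39}
    - {"delta_pos": [1,-0.6,0],"rotation": [0,0,0],"claw": -0.39}

```text
clock: 56.3
ee_pos: [0.5461, 0.1474, 0.1989]
ee_rot: [-2.269, -2.169, 0.004]
wrist_force: [0.6, -0.6, 0.5]
finger_gap: 0.0259
grasp_force: 0.0
```

Emit:
arm_command:
  rows:
    - {"delta_pos": [0.5,0,0],"rotation": [0,0,0],"claw": -0.39}
    - {"delta_pos": [1,0,0],"rotation": [0,0,0],"claw": -0.39}
    - {"delta_pos": [1,0,0],"rotation": [0,0,0],"claw": -0.39}
    - {"delta_pos": [1,0,0],"rotation": [0,0,0],"claw": -0.39}

```text
clock: 56.8
ee_pos: [0.556, 0.2952, 0.1992]
ee_rot: [-2.273, -2.168, 0.003]
wrist_force: [-0.2, 0.2, -0.3]
finger_gap: 0.026
grasp_force: 0.0
```

Run:
```python
from h import *
T=r.camera("top");S=r.camera("side"); A=cv2.imread("pics/top0.png")[:,:,::-1]
z=lambda i:cv2.resize(i,(400,300),interpolation=2)
cv2.imwrite("pics/z.png",np.vstack([np.hstack([z(T["color"]),z(S["color"])]),np.hstack([z(T["color"][190:245,210:350]),z(A[190:245,210:350])])])[:,:,::-1])
```

```text
(no output)
```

View pics/z.png

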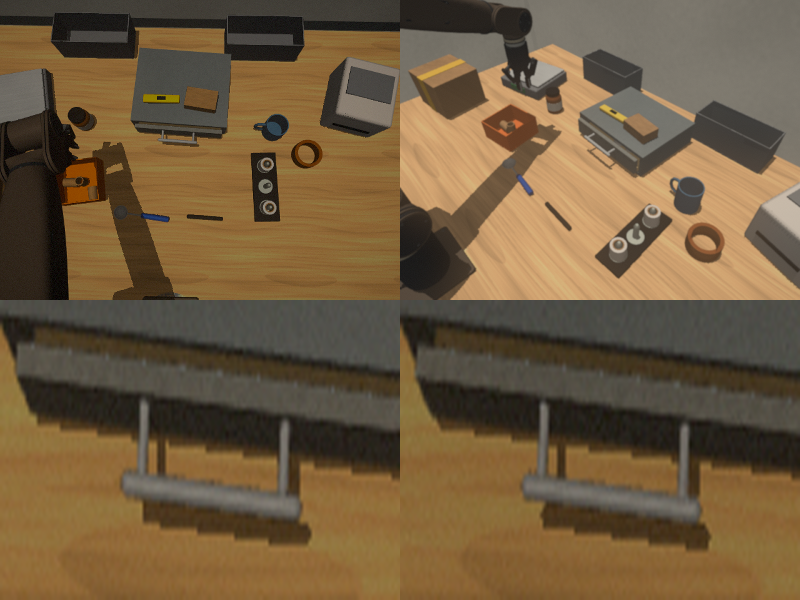

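The picture shows the drawer shut with its handle where it was at the start. Both wide-core rolls sit on the outer spindles, the cores are in the bin, and nothing else has moved.

```bash
python3 -c "
from workcell import r
print(r.finish_job())"
```

```text
the job is handed in; nothing more can be done
None
```

The job is done and handed in: three spent cores in the bin, both wide-core rolls down on the two outer spindles, the two narrow-core rolls left in the drawer, and the drawer pushed shut to its stop.

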